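# Tip the examined cob pieces into the green bin and park the tray

## Robot

A 7-joint arm with a two-finger parallel gripper is mounted at the origin on the work surface. World frame = base frame: x ahead of the robot, y to its left, z up, the work surface at z = 0. Lengths are in m, angles in rad, forces in N, time in s.
With the tool pointing down it reaches from about 0.4 to 0.85 m from the base axis. Payload 10.4 kg.
Tool frame: the origin (TCP) lies at the very end of the fingers, on their centre line; the grasp point (between the pads) lies 19 mm behind it; z points along the fingers, x is the direction in which the jaws open and shut, and the axes are right-handed (so a half turn about z gives the same grasp; the last joint's range is limited). The gripper opens to 87 mm and grips with 3 to 60 N. Pads are 19 mm wide; open, the fingers measure 117 mm over their backs; the gripper's body (75 mm by 190 mm) begins 51 mm behind the grasp point.
Start: joints at [-1.372, 0.332, -0.065, 1.46, 0.022, 1.35, -0.088], TCP at [0.137, 0.61, 0.223] pointing down, gripper open.
Joint ranges: [-2.6, 2.6], [-0.5, 2.12], [-1.47, 1.34], [0.16, 2.42], [-1.27, 4.41], [0.06, 2.06], [-2.6, 2.6]. Speed limits (rad/s): [2.22, 2.22, 2.79, 2.79, 3.14, 3.14, 3.14].

## Interface

Orientations are given as a unit quaternion [x, y, z, w].
In Python, from bench import r gives the robot as it stands. The module is installed in compiled form; this text tells all that it offers.
- The arm moves only by the tool carry_out, never from a script. Its argument "commands" is a list that holds one entry, the list of rows, each a list of 7 numbers: the closure in counts, from 0 (fully open) to 255 (shut), then the shift along the tool's x, y, z in units of 25 mm (1.0 is 25 mm), then the turn, a rotation vector about the tool's x, y, z in units of 5 degrees (1.0 is 5 degrees). A call has 1 to 12 rows; each row is the pose to reach, as a shift and turn from the pose measured when the call began, along the tool's axes at that moment; what a row does not reach only later rows make up. A row lasts 1/8 s, in which the tool goes at most 62.5 mm and 10.7 degrees, less where a joint would pass 70% of its speed; a pose out of reach is approached as far as the arm can. A call with a gripper value outside its range is refused whole. The fingers move at their own pace and stop on an object; "grip_force" is the grip in N (left out, the last holds). Time passes only in rows, so rows that repeat a pose let the fingers close. It gives the time, the measured TCP pose, the force and the opening at its end, in the units of the state.
- r.read_state(): the state, without advancing time (a new reading comes with each control period).
- r.camera(name): name is "scene" or "top"; returns the picture (400x640x3 uint8, blue, green, red); there is no depth.
- r.camera_info(name): a dict with "fx", "fy", "cx", "cy" (pixels), "origin" and "rotation" of the camera in the world. Camera axes: x right, y down, z forward; pixel columns grow to the right and rows downward; lengths in m; the calibration is good to about 2 mm. A picture is of the moment at which its call begins. camera_info takes no time and is no camera call.
- r.close_job(): hands the job in, once; it reports no verdict.
The state is a dict: "time": time; "joint_positions": joint angles; "joint_vel": joint speeds; "joint_torque": joint torques, N m; "ee_pos": TCP position; "eef_rot": TCP orientation; "ft_force": force on the tool from outside, world axes, zero at the start; "torque": the same for the moment, N m; "width": finger opening in m.
Only numpy, scipy, OpenCV 4.12 (cv2) and the standard library are available. Lean on these libraries where they do the work, as an engineer would, in place of code of your own. Each camera call takes 0.05 s, during which the arm holds its last target.

## Task

Take the aluminium tray by its red grip plate out from under the ring lamp, carry it with its three maize cob pieces aboard to the green bin, and tip it low over the bin so that all three slide off into it, without touching the pieces with the gripper or letting them fall far. Then set the empty tray centred on the orange sloped rest, lying flat on it with the open lip on the downhill side, and let go. Do not knock the ring lamp, and leave both bins, the bottle and the jar where they stand.

Things in the scene. Friction and masses are not known exactly. Their poses are not given: they have to be found in the camera images.
- tray: shallow aluminium tray 160 mm long (x), 110 wide (y); floor 3 mm, walls 3 mm thick, 25 high at both sides and the -x end; the +x end is an open lip with no wall. 0.24 kg. Origin: centre of the underside, z up. A red grip plate leans back 30 deg from its -x end. Starts on the lamp's base plate, 25 mm above the table, grip overhanging the robot-side edge, lip away from the robot.
- tray_grip (a point): grip point, mid-thickness of the red plate (8 mm thick, 56 wide along y, 95 long), at x -115, z +65 mm of the tray, axes as the tray's. The plate runs from x -80, z 4 mm along (-0.5, 0, 0.866), so its top is 25 mm beyond this point. Pinch across the 8 mm with the tool leaning alike, pointing along (0.5, 0, -0.866) of the tray.
- tray_lip (a point): middle of the tray's open lip at its underside: x +80, y 0, z 0 in the tray's frame
- cob1: piece of dried maize cob, an eight-sided yellow chunk 60 mm long (along its y) and about 33 mm thick, 35 g; starts lying crosswise in the tray. Origin in the middle of the side it starts lying on. Slides or rolls once the tray is tipped well over (about 25 to 50 degrees).
- cob2: piece of dried maize cob, an eight-sided yellow chunk 60 mm long (along its y) and about 33 mm thick, 35 g; starts lying crosswise in the tray. Origin in the middle of the side it starts lying on. Slides or rolls once the tray is tipped well over (about 25 to 50 degrees).
- cob3: piece of dried maize cob, an eight-sided yellow chunk 60 mm long (along its y) and about 33 mm thick, 35 g; starts lying crosswise in the tray. Origin in the middle of the side it starts lying on. Slides or rolls once the tray is tipped well over (about 25 to 50 degrees).
- green_bin: the green bin to tip into: open box 160 mm (x) by 130 mm (y) by 80 mm high, walls 4 mm, loose on the table, 0.6 kg. Origin under its centre on the table.
- grey_bin: grey bin of the same size beside the green one (the two change places), for another lot: stays empty and where it is
- lamp: fixed white inspection lamp. Origin on the table; base plate from x -70 to +140 mm, y -60 to +60 mm, 25 mm thick; a vertical steel post of 20 mm diameter at x +126 mm, far from the robot, up to 265 mm. The lamp and the orange rest change sides from start to start.
- ring: the lamp's fixed white ring light above the tray: level open ring, outer diameter 116, inner 92, 26 mm high. Origin: centre of its underside, 200 mm above the table, 50 mm to +x of the lamp's origin. Too low to lift the tray straight up: draw the tray out towards its grip (tray -x) first.
- deck: top of the fixed orange sloped rest: narrow board 130 mm long (x) by 60 mm wide (y) by 10 mm thick on a post 28 mm in diameter over a dark foot 120 by 100 by 12 mm. Origin at the centre of the board's upper face, 95 mm above the table; z is normal to the face, x points downhill (away from the robot); the slope is 15 degrees.
- bottle: white bottle, bystander, 54 mm diameter, 170 mm tall, standing; origin at its foot
- jar: amber jar, bystander, 62 mm diameter, 110 mm tall, standing; origin at its foot

How it is judged:
On the way, in this order (a step that is already met when the one before it is completed fails the run):
1. the tray is drawn out from under the ring lamp and lifted with all three pieces aboard (x of cob1 in the frame of tray between -0.085 and 0.085 m and y of cob1 in the frame of tray between -0.06 and 0.06 m and z of cob1 in the frame of tray between -0.01 and 0.05 m and x of cob2 in the frame of tray between -0.085 and 0.085 m and y of cob2 in the frame of tray between -0.06 and 0.06 m and z of cob2 in the frame of tray between -0.01 and 0.05 m and x of cob3 in the frame of tray between -0.085 and 0.085 m and y of cob3 in the frame of tray between -0.06 and 0.06 m and z of cob3 in the frame of tray between -0.01 and 0.05 m and height (world z) of tray above 0.06 m and horizontal distance between tray and ring above 0.11 m), for 0.2 s.
2. all three pieces lie in the green bin, while the tray is still held up (x of cob1 in the frame of green_bin between -0.08 and 0.08 m and y of cob1 in the frame of green_bin between -0.065 and 0.065 m and z of cob1 in the frame of green_bin between -0.005 and 0.075 m and x of cob2 in the frame of green_bin between -0.08 and 0.08 m and y of cob2 in the frame of green_bin between -0.065 and 0.065 m and z of cob2 in the frame of green_bin between -0.005 and 0.075 m and x of cob3 in the frame of green_bin between -0.08 and 0.08 m and y of cob3 in the frame of green_bin between -0.065 and 0.065 m and z of cob3 in the frame of green_bin between -0.005 and 0.075 m and height (world z) of tray above 0.06 m and distance between tray and deck above 0.08 m), for 0.2 s.
3. the empty tray lies on the orange rest (x of tray in the frame of deck between -0.03 and 0.03 m and y of tray in the frame of deck between -0.02 and 0.02 m and z of tray in the frame of deck between -0.012 and 0.012 m and angle between the z axis of tray and the z axis of deck, either way round below 0.1 rad and angle between the x axis of tray and the x axis of deck, either way round below 0.26 rad and x of tray_lip in the frame of deck above 0.04 m), for 0.2 s.
At the end, for the whole second after the job is handed in: All three cob pieces are in the green bin; the tray lies flat (0.1 rad) on the orange rest, centred within 30 mm along and 20 mm across, turned under 0.26 rad, lip downhill; all at rest; bins, bottle and jar within 30 mm of their starts (all of step 3 and x of cob1 in the frame of green_bin between -0.08 and 0.08 m and y of cob1 in the frame of green_bin between -0.065 and 0.065 m and z of cob1 in the frame of green_bin between -0.005 and 0.075 m and x of cob2 in the frame of green_bin between -0.08 and 0.08 m and y of cob2 in the frame of green_bin between -0.065 and 0.065 m and z of cob2 in the frame of green_bin between -0.005 and 0.075 m and x of cob3 in the frame of green_bin between -0.08 and 0.08 m and y of cob3 in the frame of green_bin between -0.065 and 0.065 m and z of cob3 in the frame of green_bin between -0.005 and 0.075 m and linear speed of each of cob1, cob2, cob3, tray below 0.02 m/s and distance of each of grey_bin, green_bin, bottle, jar from where it was at the start of the episode below 0.03 m); the robot touches nothing.
It fails at once if the gripper touches a cob piece (contact force between the fingers and cob1 above 0.5 N or contact force between the fingers and cob2 above 0.5 N or contact force between the fingers and cob3 above 0.5 N).
It fails at once if a piece falls far (faster than 2.2 m/s) (linear speed of any of cob1, cob2, cob3 above 2.2 m/s).
It fails at once if the ring lamp is knocked (over 4 N) (contact force between anything else and ring above 4 N).
It fails at once if a bin, the bottle or the jar is displaced by over 30 mm or tipped over (distance of any of grey_bin, green_bin, bottle, jar from where it was at the start of the episode above 0.03 m or angle between any of grey_bin, green_bin, bottle, jar's own z axis and vertical above 0.5 rad).
It also fails if it takes over 58 s, if anything falls off the work surface, if the arm or the gripper's body presses on something with over 40 N, if the wrist force passes 120 N, or if a joint passes its speed limit or range.

## Working session

There is one attempt and no reset: what is moved stays moved. The work goes in short steps, Python scripts to look and compute and a tool call to move; the robot and the scene stay as the last step left them, time stands still between calls to the robot, and variables do not carry over. Pictures are saved under pics/ and viewed, and the job is handed in when it is done.

Besides the shell and the picture viewer there is one more tool, called after ">>>" as name([rows], argument=value, ...), one row to a line, values as JSON. carry_out: Moves the arm, as the interface text tells. Its arguments: {"type":"object","properties":{"commands":{"type":"array"},"grip_force":{"type":"number"}},"required":["commands"]}

```bash
mkdir -p pics; python3 - <<'E'
from bench import r
import cv2
for n in("scene","top"):
    cv2.imwrite(f"pics/{n}0.png",r.camera(n)); i=r.camera_info(n); print(n,i)
s=r.read_state(); print(s)
E
```

```text
scene {'fx': 433.56339973617474, 'fy': 433.56339973617474, 'cx': 315.5015612878719, 'cy': 195.29885400256632, 'origin': array([ 1.05270098, -0.53804808,  0.81723276]), 'rotation': array([ 0.84426767,  0.3657326 , -0.14770607, -0.36281494])}
top {'fx': 434.91044077878826, 'fy': 434.91044077878826, 'cx': 322.35037400984265, 'cy': 195.0664000890031, 'origin': array([ 0.46609629, -0.01944744,  1.15344987]), 'rotation': array([-0.6972974 ,  0.71526631, -0.03513463,  0.03059409])}
{'time': 0.1, 'joint_positions': array([-1.37161696,  0.33280256, -0.0646808 ,  1.46086483,  0.02164005,
        1.34989842, -0.08851011]), 'joint_vel': array([-8.93788487e-04, -2.30002085e-03,  4.46558150e-05, -1.99177489e-03,
        5.43252795e-04, -8.49732996e-05,  8.81725925e-04]), 'joint_torque': array([ 1.64416335e-03, -6.24542642e+01,  2.47579190e-02, -3.90708911e+01,
       -6.13744673e-02,  3.65411409e-02,  4.23989206e-05]), 'ee_pos': array([0.13743023, 0.60934575, 0.2218337 ]), 'eef_rot': array([ 7.81013874e-01,  6.24513348e-01, -4.64765813e-04,  4.37812529e-04]), 'ft_force': array([-0.52427898, -0.50816349,  0.79563378]), 'torque': array([ 0.03614301, -0.00973221,  0.01382751]), 'width': 0.08691171120705446}
```

View pics/scene0.png

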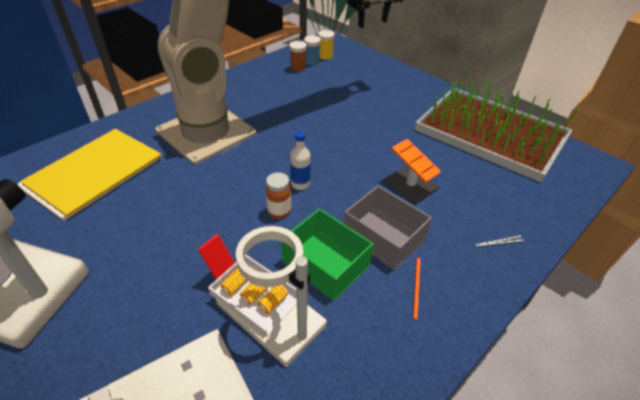

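View pics/top0.png

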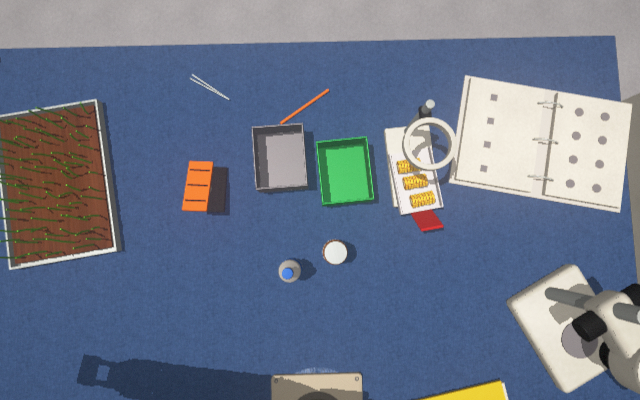

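```bash
cat > h.py <<'E'
import numpy as np, cv2
from scipy.spatial.transform import Rotation as R
from bench import r
I={n:r.camera_info(n) for n in("scene","top")}
def proj(n,p):
    i=I[n]; c=R.from_quat(i["rotation"]).inv().apply(np.atleast_2d(p)-i["origin"])
    return np.c_[i["fx"]*c[:,0]/c[:,2]+i["cx"], i["fy"]*c[:,1]/c[:,2]+i["cy"]]
def ray(n,u,v,z):
    i=I[n]; d=R.from_quat(i["rotation"]).apply([(u-i["cx"])/i["fx"],(v-i["cy"])/i["fy"],1]); o=i["origin"]
    return o+d*(z-o[2])/d[2]
E
python3 - <<'E'
from h import *
print(proj("top",[[0,0,0],[.5,0,0],[.5,.2,0],[.137,.61,.22]]))
print(proj("scene",[[0,0,0],[.5,0,0],[.5,.2,0],[.137,.61,.22]]))
a=cv2.imread("pics/top0.png")
def crop(f,o,x0,x1,y0,y1,k):
    cv2.imwrite(o,cv2.resize(cv2.imread(f)[y0:y1,x0:x1],None,fx=k,fy=k,interpolation=cv2.INTER_CUBIC))
crop("pics/top0.png","pics/t_lamp.png",370,470,90,240,4)
crop("pics/top0.png","pics/t_bins.png",240,390,110,220,5)
crop("pics/top0.png","pics/t_deck.png",170,240,150,220,8)
crop("pics/scene0.png","pics/s_lamp.png",190,340,210,370,3.75)
E
```

```text
[[317.03459202 420.03012656]
 [312.39880096 222.99006215]
 [236.76986094 224.92432886]
 [ 18.00932764 404.27956464]]
[[206.07148307 132.21290521]
 [314.01689937 216.31667247]
 [365.50914876 181.32478836]
 [372.25165098  24.90227815]]
```

View pics/t_lamp.png

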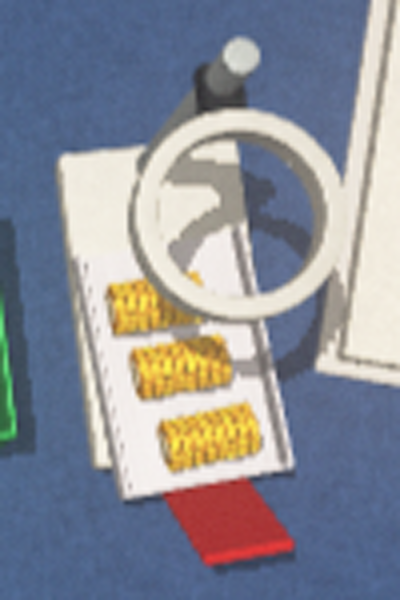

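View pics/t_bins.png

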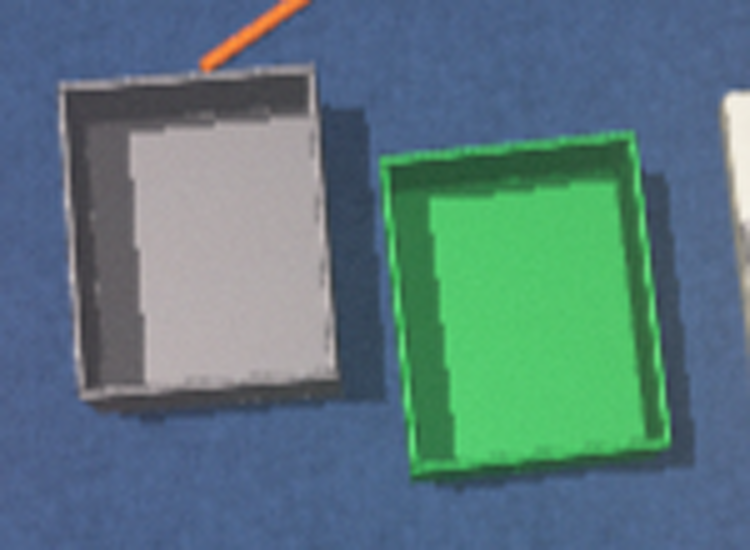

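View pics/t_deck.png

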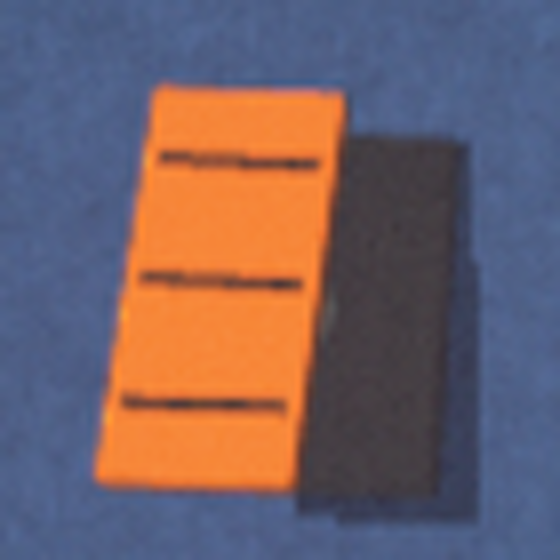

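View pics/s_lamp.png

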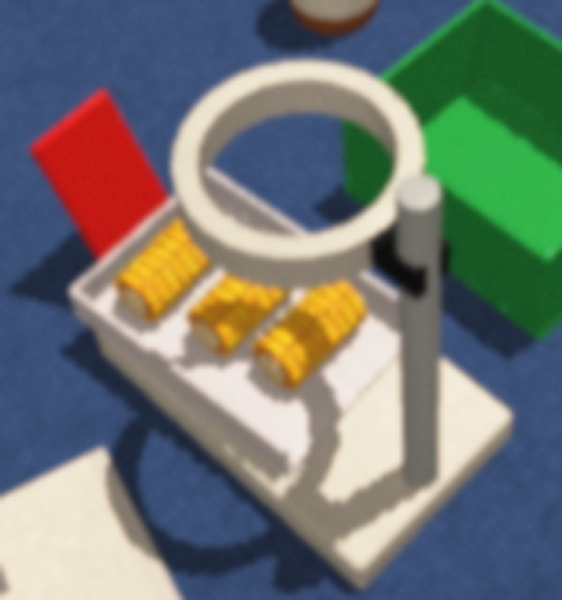

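```bash
cat > fit.py <<'E'
from h import *
from scipy.optimize import least_squares
def fit(obs,z0,pitch=0,x0=(.6,0,0)):
    # obs: (cam, localpt, pix)
    def T(q,p): return R.from_euler('ZY',[q[2],pitch]).apply(p)+[q[0],q[1],z0]
    f=lambda q: np.concatenate([(proj(n,T(q,np.array(p)))[0]-u) for n,p,u in obs])
    s=least_squares(f,x0); print(np.round(s.x,4),"yaw deg",np.degrees(s.x[2]).round(2),"res",np.round(s.fun.reshape(-1,2),1).tolist()); return s.x
E
python3 - <<'E'
from fit import *
c=lambda o,k:(lambda a,b:np.array([a/k+o[0],b/k+o[1]]))
L=c((370,90),4);B=c((240,110),5);D=c((170,150),8);S=c((190,210),3.75)
m=.001
print("tray");fit([("top",[-.08,.055,.025],L(125,498)),("top",[-.08,-.055,.025],L(294,468)),("top",[.08,.055,.025],L(75,255)),
 ("top",[-.131,.028,.0847],L(207,558)),("top",[-.131,-.028,.0847],L(295,546)),
 ("scene",[-.08,-.055,.025],S(72,290)),("scene",[-.124,.028,.0887],S(105,92)),("scene",[-.124,-.028,.0887],S(33,150))],.025,0,(.55,-.25,.1))
print("lamp");fit([("top",[.14,.06,.025],L(60,155)),("top",[-.07,.06,.025],L(95,468)),("scene",[.14,.06,.025],S(512,415)),("scene",[.14,-.06,.025],S(362,578)),],0,0,(.55,-.25,.1))
print("green");fit([("top",[.08,.065,.08],B(380,157)),("top",[.08,-.065,.08],B(633,133)),("top",[-.08,-.065,.08],B(668,447)),("top",[-.08,.065,.08],B(412,474))],0,0,(.6,0,0))
print("grey");fit([("top",[.08,.065,.08],B(60,85)),("top",[.08,-.065,.08],B(315,66)),("top",[-.08,-.065,.08],B(338,380)),("top",[-.08,.065,.08],B(82,398))],0,0,(.6,.2,0))
print("deck");fit([("top",[.065,.03,0],D(155,88)),("top",[.065,-.03,0],D(345,92)),("top",[-.065,-.03,0],D(297,490)),("top",[-.065,.03,0],D(97,487)),],.095,np.radians(15),(.6,.3,0))
print("ring c z.226",ray("top",*L(240,214),.226), "post top",ray("top",*L(241,55),.265))
print("jar",ray("top",335.5,252,.11),"bottle",ray("top",290,271,.165))
E
```

```text
tray
[ 0.6036 -0.2677  0.1649] yaw deg 9.45 res [[-0.2, -0.5], [-0.2, -1.2], [-0.4, -0.8], [-0.6, 2.0], [0.2, 0.6], [-0.8, 0.7], [0.5, -0.4], [-0.3, 0.4]]
lamp
[ 0.6115 -0.2688  0.0886] yaw deg 5.07 res [[-0.7, -0.9], [0.8, -0.4], [0.4, -0.1], [-0.9, -0.7]]
green
[ 0.6266 -0.0848  0.075 ] yaw deg 4.3 res [[-0.5, 0.1], [0.4, -0.2], [0.5, 0.2], [-0.5, -0.0]]
grey
[0.6662 0.0763 0.0519] yaw deg 2.97 res [[-0.2, -0.1], [0.4, -0.2], [0.5, -0.0], [-0.6, 0.4]]
deck
[ 0.5955  0.2759 -0.0512] yaw deg -2.93 res [[-0.2, 0.1], [0.1, 0.3], [0.1, -0.0], [0.0, -0.3]]
ring c z.226 [ 0.65890149 -0.26278713  0.226     ] post top [ 0.73530107 -0.2571993   0.265     ]
jar [ 0.42642273 -0.05520993  0.11      ] bottle [0.38884749 0.05002133 0.165     ]
```

```bash
cat > m.py <<'E'
from h import *
def st():
    s=r.read_state(); return s["ee_pos"],R.from_quat(s["eef_rot"]),s
def tool(yaw,lean):  # lean: angle of tool z from vertical-down toward +x(yaw); degrees
    y,l=np.radians([yaw,lean])
    # tool x = forward-ish jaw axis
    z=np.array([np.sin(l),0,-np.cos(l)]);x=np.array([np.cos(l),0,np.sin(l)])
    M=np.c_[x,np.cross(z,x),z]
    return R.from_euler('z',y)*R.from_matrix(M)
def tcp_for_tray(p,yaw,pitch,gl=np.array([-.115,0,.065]),ins=.019):
    Rt=R.from_euler('ZY',np.radians([yaw,pitch])); 
    Rw=Rt*tool(0,30); 
    return np.array(p)+Rt.apply(gl)+Rw.apply([0,0,ins]),Rw
def plan(p,Rw,n=1,frm=None):
    p0,R0,s=st() if frm is None else (*frm,None)
    d=R0.inv().apply(np.array(p)-p0)/.025; w=(R0.inv()*Rw).as_rotvec()/np.radians(5)
    print("t",None if s is None else s["time"],"tcp",np.round(p0,4),"->",np.round(p,4),"|d|mm",round(np.linalg.norm(d)*25,1),"deg",round(np.linalg.norm(w)*5,1))
    for k in range(1,n+1): print("  ",k,np.round(np.r_[d,w]*k/n,2).tolist())
E
python3 - <<'E'
from m import *
def cyl(rad,az,z,lean): 
    a=np.radians(az); return np.array([rad*np.cos(a),rad*np.sin(a),z]),tool(az,lean)
a=cyl(.6,35,.36,0); b=cyl(.58,-5,.36,10)
plan(*a); plan(*b,frm=a)
g,Rg=tcp_for_tray([.6036,-.2677,.025],9.45,0)
print(g, g-.1*Rg.apply([0,0,1]))
plan(g-.1*Rg.apply([0,0,1]),Rg,frm=b)
E
```

```text
t 0.1 tcp [0.1374 0.6093 0.2218] -> [0.4915 0.3441 0.36  ] |d|mm 463.4 deg 42.3
   1 [-7.24, 16.15, -5.52, 0.01, 0.01, 8.46]
t None tcp [0.4915 0.3441 0.36  ] -> [ 0.5778 -0.0506  0.36  ] |d|mm 404.0 deg 41.2
   1 [-6.23, 14.91, 0.0, -0.7, 1.92, 7.98]
[ 0.49953171 -0.28502171  0.07354552] [ 0.45021025 -0.29323105  0.16014806]
t None tcp [ 0.5778 -0.0506  0.36  ] -> [ 0.4502 -0.2932  0.1601] |d|mm 339.3 deg 24.6
   1 [-5.56, 10.12, 7.14, 0.99, 3.98, -2.73]
```

>>> carry_out([
  [[108, -7.24, 16.15, -5.52, 0, 0, 8.46], [108, -7.24, 16.15, -5.52, 0, 0, 8.46], [108, -7.24, 16.15, -5.52, 0, 0, 8.46], [108, -7.24, 16.15, -5.52, 0, 0, 8.46], [108, -7.24, 16.15, -5.52, 0, 0, 8.46], [108, -7.24, 16.15, -5.52, 0, 0, 8.46], [108, -7.24, 16.15, -5.52, 0, 0, 8.46], [108, -7.24, 16.15, -5.52, 0, 0, 8.46], [108, -7.24, 16.15, -5.52, 0, 0, 8.46]],
], grip_force=60)

```text
time: 1.23
ee_pos: [0.4932, 0.3422, 0.3602]
eef_rot: [0.954, 0.299, -0.0, 0.001]
ft_force: [-0.1, -0.0, 0.3]
width: 0.0502
```

```bash
python3 - <<'E'
from m import *
a=np.radians(-5);plan([.58*np.cos(a),.58*np.sin(a),.36],tool(-5,10));print(st()[2]["joint_positions"].round(3),st()[2]["width"])
E
```

```text
t 1.225 tcp [0.4932 0.3422 0.3602] -> [ 0.5778 -0.0506  0.36  ] |d|mm 401.8 deg 40.9
   1 [-6.18, 14.84, 0.04, -0.67, 1.92, 7.93]
[-0.919  0.246  0.3    1.301 -0.07   1.606 -0.024] 0.050196300751332926
```

>>> carry_out([
  [[108, -6.2, 14.85, 0, -0.7, 1.9, 7.9], [108, -6.2, 14.85, 0, -0.7, 1.9, 7.9], [108, -6.2, 14.85, 0, -0.7, 1.9, 7.9], [108, -6.2, 14.85, 0, -0.7, 1.9, 7.9], [108, -6.2, 14.85, 0, -0.7, 1.9, 7.9], [108, -6.2, 14.85, 0, -0.7, 1.9, 7.9], [108, -6.2, 14.85, 0, -0.7, 1.9, 7.9], [108, -6.2, 14.85, 0, -0.7, 1.9, 7.9]],
])

```text
time: 2.22
ee_pos: [0.5772, -0.0526, 0.3605]
eef_rot: [0.995, -0.043, 0.086, 0.005]
ft_force: [-0.1, 1.1, -0.3]
width: 0.0501
```

```bash
python3 - <<'E'
from m import *
g,Rg=tcp_for_tray([.6036,-.2677,.025],9.45,0)
plan(g-.1*Rg.apply([0,0,1]),Rg);print(st()[2]["joint_positions"].round(3))
E
```

```text
t 2.225 tcp [ 0.5772 -0.0526  0.3605] -> [ 0.4502 -0.2932  0.1601] |d|mm 337.9 deg 24.7
   1 [-5.54, 10.01, 7.2, 1.03, 4.0, -2.72]
[-0.618  0.042  0.649  1.537 -0.012  1.398 -0.057]
```

>>> carry_out([
  [[108, -5.55, 10.0, 7.2, 1.0, 4.0, -2.7], [108, -5.55, 10.0, 7.2, 1.0, 4.0, -2.7], [108, -5.55, 10.0, 7.2, 1.0, 4.0, -2.7], [108, -5.55, 10.0, 7.2, 1.0, 4.0, -2.7], [108, -5.55, 10.0, 7.2, 1.0, 4.0, -2.7], [108, -5.55, 10.0, 7.2, 1.0, 4.0, -2.7], [108, -5.55, 10.0, 7.2, 1.0, 4.0, -2.7], [108, -5.55, 10.0, 7.2, 1.0, 4.0, -2.7], [108, -5.55, 10.0, 7.2, 1.0, 4.0, -2.7]],
])

```text
time: 3.35
ee_pos: [0.4511, -0.2916, 0.1607]
eef_rot: [0.963, 0.08, 0.258, -0.02]
ft_force: [0.5, -0.5, 0.5]
width: 0.0505
```

```bash
python3 - <<'E'
from m import *
g,Rg=tcp_for_tray([.6036,-.2677,.025],9.45,0)
plan(g,Rg);print(st()[2]["joint_positions"].round(3))
a=r.camera("scene");b=r.camera("top")
q=lambda a,x0,x1,y0,y1,k:cv2.resize(a[y0:y1,x0:x1],None,fx=k,fy=k,interpolation=cv2.INTER_CUBIC)
cv2.imwrite("pics/s1.png",q(a,140,340,160,310,4)); cv2.imwrite("pics/t1.png",q(b,350,500,130,270,4))
E
```

```text
t 3.35 tcp [ 0.4511 -0.2916  0.1607] -> [ 0.4995 -0.285   0.0735] |d|mm 99.9 deg 0.1
   1 [-0.05, 0.05, 4.0, 0.02, -0.0, 0.01]
[-0.685 -0.425  1.277  2.142  0.054  0.747  0.777]
```

View pics/s1.png

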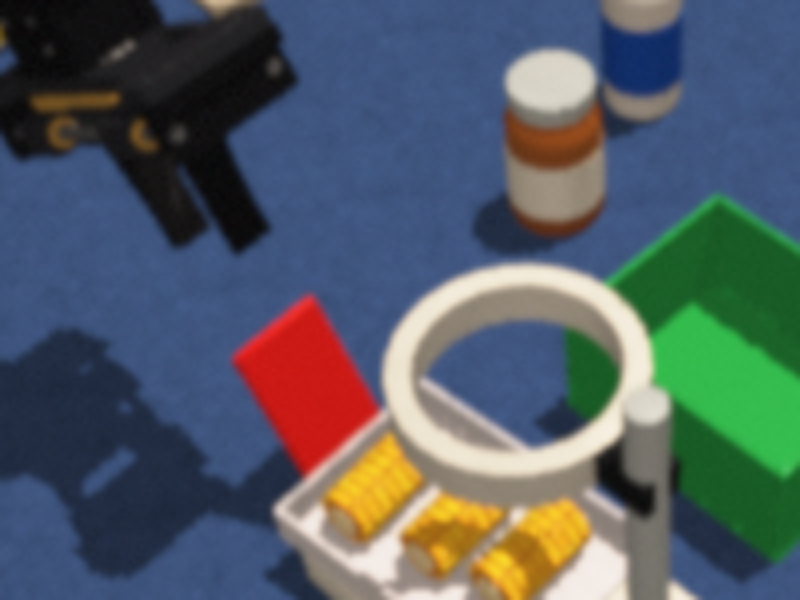

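View pics/t1.png

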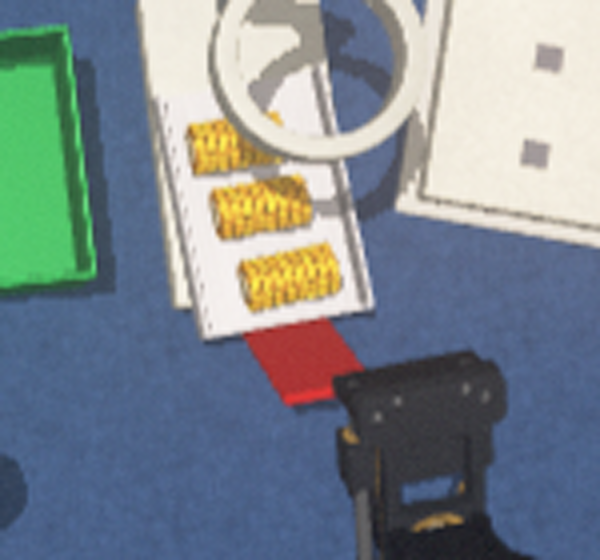

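```bash
cat >> m.py <<'E'
def cyl(rad,az,z,lean,yaw=None): 
    a=np.radians(az); return np.array([rad*np.cos(a),rad*np.sin(a),z]),tool(az if yaw is None else yaw,lean)
def js(): print(st()[2]["joint_positions"].round(3))
E
python3 - <<'E'
from m import *
a=cyl(.5,-33,.33,25,0); b=cyl(.45,20,.34,25)
plan(*a); plan(*b,frm=a)
E
```

```text
t 3.45 tcp [ 0.4507 -0.2923  0.1604] -> [ 0.4193 -0.2723  0.33  ] |d|mm 173.6 deg 10.6
   1 [2.44, -0.98, -6.43, -0.85, -1.0, 1.68]
t None tcp [ 0.4193 -0.2723  0.33  ] -> [0.4229 0.1539 0.34  ] |d|mm 426.4 deg 20.0
   1 [0.3, -17.05, -0.3, 1.69, 0.0, -3.63]
```

>>> carry_out([
  [[108, 2.4, -1.0, -6.4, -0.8, -1.0, 1.7], [108, 2.4, -1.0, -6.4, -0.8, -1.0, 1.7], [108, 2.4, -1.0, -6.4, -0.8, -1.0, 1.7], [108, 2.4, -1.0, -6.4, -0.8, -1.0, 1.7]],
])

```text
time: 3.95
ee_pos: [0.4198, -0.2724, 0.3337]
eef_rot: [0.976, -0.0, 0.219, -0.001]
ft_force: [-0.7, -0.2, 0.1]
width: 0.0504
```

```bash
python3 - <<'E'
from m import *
plan(*cyl(.45,20,.34,25));js()
E
```

```text
t 3.95 tcp [ 0.4198 -0.2724  0.3337] -> [0.4229 0.1539 0.34  ] |d|mm 426.3 deg 20.0
   1 [0.2, -17.05, -0.15, 1.68, -0.07, -3.63]
[-0.281 -0.445  0.704  1.93   0.11   1.151  0.407]
```

```bash
cat > fk.py <<'E'
from h import *
from scipy.optimize import least_squares
D=[([-1.37161696,.33280256,-.0646808,1.46086483,.02164005,1.34989842,-.08851011],[.13743023,.60934575,.2218337],[.781013874,.624513348,-4.64765813e-04,4.37812529e-04]),
([-0.919,0.246,0.3,1.301,-0.07,1.606,-0.024],[0.4932,0.3422,0.3602],[0.954,0.299,0,.001]),
([-0.618,0.042,0.649,1.537,-0.012,1.398,-0.057],[.5772,-.0526,.3605],[.995,-.043,.086,.005]),
([-0.685,-0.425,1.277,2.142,0.054,0.747,0.777],[.4511,-.2916,.1607],[.963,.08,.258,-.02]),
([-0.281,-0.445,0.704,1.93,0.11,1.151,0.407],[.4198,-.2724,.3337],[.976,0,.219,-.001])]
def FK(q,P,s):
    h,a,e,e2,b,f,c,o,az,bx,by=P; s1,s3,s5,s7=s
    E=lambda ax,t:R.from_euler(ax,t)
    A=E('z',s1*q[0]+az); p=np.array([bx,by,h]); A=A*E('y',q[1])*E('z',s3*q[2]); p=p+A.apply([e,0,a])
    A=A*E('y',q[3]); p=p+A.apply([-e2,0,b]); A=A*E('z',s5*q[4])*E('y',q[5]); p=p+A.apply([f,0,c]); A=A*E('z',s7*q[6]+o)
    return p,A
def fitfk():
    best=None
    for s in [(-1,-1,x,y) for x in(-1,1) for y in(-1,1)]:
        for o in (0,np.pi):
            f=lambda P:np.concatenate([np.r_[FK(q,P,s)[0]-p,.3*(FK(q,P,s)[1].inv()*R.from_quat(k)).as_rotvec()] for q,p,k in D])
            S=least_squares(f,[.36,.4,0,0,.4,0,.25,o,0,0,0])
            if best is None or S.cost<best[0]: best=(S.cost,s,S.x,np.abs(S.fun).max())
    return best
if __name__=="__main__":
    b=fitfk(); print(b[0],b[1],np.round(b[2],4),b[3])
    np.savez("fk.npz",P=b[2],s=b[1])
E
python3 fk.py
```

```text
7.6608076548989e-05 (-1, -1, -1, -1) [ 2.5930e-01  4.9620e-01 -1.1000e-02 -1.2000e-03  5.0900e-01  1.2200e-02
  3.9770e-01  3.0955e+00 -4.7800e-02  1.0000e-02 -1.5500e-02] 0.00708974749084029
```

```bash
cat > ik.py <<'E'
from fk import *
from m import *
Z=np.load("fk.npz");P=Z["P"];S=tuple(Z["s"])
lo=np.array([-2.6,-.5,-1.47,.16,-1.27,.06,-2.6]);hi=np.array([2.6,2.12,1.34,2.42,4.41,2.06,2.6])
def ik(p,Rw,j3=0.,x0=None):
    x0=np.array([-np.arctan2(p[1],p[0]),0,j3,1.9,0,.9,0.]) if x0 is None else x0
    def f(q):
        a,A=FK(q,P,S); return np.r_[a-p,.3*(A.inv()*Rw).as_rotvec(),.03*(q[2]-j3)]
    s=least_squares(f,np.clip(x0,lo+.02,hi-.02),bounds=(lo,hi)); return s.x,np.linalg.norm(s.fun[:6])
E
python3 - <<'E'
from ik import *
def show(n,p,Rw):
    for j3 in(0,.5):
        q,e=ik(p,Rw,j3); print(n,np.round(p,3),q.round(2),"err mm",round(e*1000,1))
show("grip",*tcp_for_tray([.6036,-.2677,.025],9.45,0))
show("lift",*tcp_for_tray([.6036,-.2677,.07],9.45,0))
ux=np.array([np.cos(.165),np.sin(.165),0])
for d in(.08,.12): show("drawn",*tcp_for_tray(np.array([.6036,-.2677,.07])-d*ux,9.45,0))
bx=np.array([np.cos(.075),np.sin(.075),0]);bc=np.array([.6266,-.0848,0])
for th,off,z in((0,-.12,.15),(20,-.12,.15),(45,-.1,.16),(60,-.08,.17)):
    show("bin%d"%th,*tcp_for_tray(bc+off*bx+[0,0,z],4.3,th))
show("deck",*tcp_for_tray([.5955,.2759,.095],-2.93,15))
show("deckup",*tcp_for_tray([.5955,.2759,.195],-2.93,15))
E
```

```text
grip [ 0.5   -0.285  0.074] [ 0.77  0.12 -0.    2.17 -0.72  0.68  1.47] err mm 0.0
grip [ 0.5   -0.285  0.074] [ 0.3   0.14  0.5   2.17 -0.81  0.72  1.54] err mm 0.0
lift [ 0.5   -0.285  0.119] [ 0.76  0.05  0.    2.13 -0.64  0.76  1.36] err mm 0.0
lift [ 0.5   -0.285  0.119] [ 0.28  0.06  0.5   2.13 -0.68  0.78  1.39] err mm 0.0
drawn [ 0.421 -0.298  0.119] [ 0.94 -0.03  0.    2.21 -0.66  0.85  1.52] err mm 0.0
drawn [ 0.421 -0.298  0.119] [ 0.43 -0.03  0.5   2.21 -0.64  0.84  1.5 ] err mm 0.0
drawn [ 0.381 -0.305  0.119] [ 1.04 -0.06  0.    2.24 -0.65  0.9   1.6 ] err mm 0.0
drawn [ 0.381 -0.305  0.119] [ 0.52 -0.07  0.5   2.24 -0.62  0.88  1.57] err mm 0.0
bin0 [ 0.402 -0.102  0.199] [ 0.45 -0.5  -0.    2.35 -0.36  0.89  0.71] err mm 7.9
bin0 [ 0.402 -0.102  0.199] [ 0.2  -0.5   0.17  2.34 -0.22  0.86  0.56] err mm 10.4
bin20 [ 0.425 -0.1    0.232] [ 0.21 -0.24  0.    2.03 -0.06  1.18  0.3 ] err mm 0.0
bin20 [ 0.425 -0.1    0.232] [-0.41 -0.28  0.5   2.03  0.1   1.19  0.13] err mm 0.0
bin45 [ 0.487 -0.095  0.269] [0.08 0.22 0.   1.54 0.05 1.64 0.15] err mm 0.0
bin45 [ 0.487 -0.095  0.269] [-0.33  0.24  0.5   1.54 -0.04  1.64  0.25] err mm 0.0
bin60 [ 0.536 -0.092  0.286] [0.04 0.51 0.   1.2  0.09 1.95 0.12] err mm 0.0
bin60 [ 0.536 -0.092  0.286] [-0.27  0.55  0.5   1.2  -0.08  1.95  0.3 ] err mm 0.0
deck [0.506 0.28  0.169] [-0.7   0.1   0.    1.87  0.2   0.98 -0.85] err mm 0.0
deck [0.506 0.28  0.169] [-1.17  0.11  0.5   1.87  0.13  0.97 -0.79] err mm 0.0
deckup [0.506 0.28  0.269] [-0.7   0.04 -0.    1.73  0.18  1.18 -0.81] err mm 0.0
deckup [0.506 0.28  0.269] [-1.19  0.04  0.5   1.73  0.16  1.18 -0.78] err mm 0.0
```

```bash
python3 - <<'E'
from ik import *
# simulate min-norm differential IK path to predict null-space
def jac(q):
    J=np.zeros((6,7));p0,A0=FK(q,P,S)
    for i in range(7):
        d=q.copy();d[i]+=1e-5;p,A=FK(d,P,S);J[:3,i]=(p-p0)/1e-5;J[3:,i]=(A*A0.inv()).as_rotvec()/1e-5
    return J
def go(q,p,Rw,n=60,w=.3):
    from scipy.spatial.transform import Slerp
    p0,A0=FK(q,P,S);rv=(A0.inv()*Rw).as_rotvec()
    W=np.diag([1,1,1,w,w,w])
    for k in range(1,n+1):
        pt=p0+(p-p0)*k/n;Rt=A0*R.from_rotvec(rv*k/n)
        for _ in range(2):
            pc,Ac=FK(q,P,S);e=np.r_[pt-pc,(Rt*Ac.inv()).as_rotvec()];q=q+np.linalg.pinv(jac(q))@e
    return q
q=np.array(D[1][0])
print("known 2->",go(q,np.array(D[2][1]),R.from_quat(D[2][2])).round(3),D[2][0])
print("known 3->",go(np.array(D[2][0]),np.array(D[3][1]),R.from_quat(D[3][2])).round(3),D[3][0])
print("known 4->",go(np.array(D[3][0]),np.array(D[4][1]),R.from_quat(D[4][2])).round(3),D[4][0])
pre=(lambda g:(g[0]-.1*g[1].apply([0,0,1]),g[1]))(tcp_for_tray([.6036,-.2677,.025],9.45,0))
grip=tcp_for_tray([.6036,-.2677,.025],9.45,0)
q4=np.array(D[4][0])
for name,path in {"A":[cyl(.56,15,.36,10),cyl(.8,15,.36,10),cyl(.8,-33,.36,10),cyl(.56,-33,.33,20),pre],
 "B":[cyl(.8,-33,.36,10),pre],"C":[cyl(.56,30,.36,0),cyl(.8,-33,.36,0),pre,grip],
 "D":[cyl(.6,-33,.36,0),cyl(.8,-33,.36,20),cyl(.6,-33,.3,20,9.45),pre,grip]}.items():
    q=q4
    for t in path: q=go(q,*t); print(name,q.round(2))
E
```

```text
known 2-> [-0.592  0.035  0.625  1.542 -0.017  1.398 -0.052] [-0.618, 0.042, 0.649, 1.537, -0.012, 1.398, -0.057]
known 3-> [-0.674 -0.381  1.303  2.132 -0.043  0.767  0.868] [-0.685, -0.425, 1.277, 2.142, 0.054, 0.747, 0.777]
known 4-> [-0.353 -0.455  0.77   1.913  0.122  1.164  0.404] [-0.281, -0.445, 0.704, 1.93, 0.11, 1.151, 0.407]
A [-0.52 -0.    0.17  1.57  0.01  1.4  -0.08]
A [-0.43  0.51  0.19  0.95 -0.1   1.51 -0.02]
A [ 0.24  0.51  0.49  0.99 -0.26  1.51  0.08]
A [-0.   -0.18  0.44  1.8   0.11  1.15 -0.16]
A [-0.23 -0.11  1.04  2.13 -0.47  0.84  1.26]
B [ 0.06  0.6   0.9   0.99 -0.51  1.56  0.21]
B [-0.13 -0.1   0.95  2.13 -0.5   0.85  1.29]
C [-0.62  0.15  0.02  1.41 -0.    1.59 -0.08]
C [ 0.32  0.69  0.5   0.71 -0.32  1.79  0.08]
C [ 0.31 -0.06  0.54  2.13 -0.56  0.87  1.34]
C [ 0.3   0.14  0.5   2.17 -0.81  0.72  1.54]
D [-0.14  0.27  0.85  1.35 -0.2   1.61  0.11]
D [-0.03  0.42  0.82  1.23 -0.38  1.27  0.17]
D [-0.03  0.03  0.75  1.7  -0.32  1.22  0.97]
D [ 0.   -0.08  0.83  2.13 -0.52  0.86  1.31]
D [ 0.02  0.17  0.8   2.17 -0.88  0.76  1.59]
```

```bash
cat >> ik.py <<'E'
def jac(q):
    J=np.zeros((6,7));p0,A0=FK(q,P,S)
    for i in range(7):
        d=q.copy();d[i]+=1e-5;p,A=FK(d,P,S);J[:3,i]=(p-p0)/1e-5;J[3:,i]=(A*A0.inv()).as_rotvec()/1e-5
    return J
def go(q,p,Rw,n=60):
    p0,A0=FK(q,P,S);rv=(A0.inv()*Rw).as_rotvec()
    for k in range(1,n+1):
        pt=p0+(p-p0)*k/n;Rt=A0*R.from_rotvec(rv*k/n)
        for _ in range(2):
            pc,Ac=FK(q,P,S);e=np.r_[pt-pc,(Rt*Ac.inv()).as_rotvec()];q=q+np.linalg.pinv(jac(q))@e
    return q
E
python3 - <<'E'
from ik import *
q4=np.array(D[4][0]);T=tcp_for_tray
grip=T([.6036,-.2677,.025],9.45,0);pre=(grip[0]-.1*grip[1].apply([0,0,1]),grip[1])
ux=np.array([np.cos(.165),np.sin(.165),0])
bx=np.array([np.cos(.075),np.sin(.075),0]);bc=np.array([.6266,-.0848,0])
def bin(th,off,z,yaw=4.3): return T(bc+off*bx+[0,0,z],yaw,th)
def dk(h,lat=0): return T(np.array([.5955,.2759,.095+h]),-2.93,15)
rest=[("lift",T([.6036,-.2677,.07],9.45,0)),("drawn",T(np.array([.6036,-.2677,.07])-.1*ux,9.45,0)),("up",T(np.array([.6036,-.2677,.2])-.09*ux,9.45,0)),
("over",bin(8,-.06,.2)),("t20",bin(20,-.08,.18)),("t35",bin(35,-.09,.155)),("t50",bin(50,-.09,.165)),("t58",bin(58,-.08,.17)),("upempty",bin(20,-.02,.28)),
("deckhi",dk(.2)),("deck",dk(0))]
for name,path in {"C":[cyl(.56,30,.36,0),cyl(.8,-33,.36,0),pre,grip],"D":[cyl(.6,-33,.36,0),cyl(.8,-33,.36,20),cyl(.6,-33,.3,20,9.45),pre,grip]}.items():
    q=q4
    for t in path: q=go(q,*t)
    print(name,"grip",q.round(2))
    for n,t in rest: q=go(q,*t); print(name,n,t[0].round(3),q.round(2), "BAD" if ((q<lo)|(q>hi)).any() else "")
plan(*cyl(.56,30,.36,0))
E
```

```text
C grip [ 0.3   0.14  0.5   2.17 -0.81  0.72  1.54]
C lift [ 0.5   -0.285  0.119] [ 0.27  0.06  0.51  2.13 -0.68  0.78  1.39] 
C drawn [ 0.401 -0.301  0.119] [ 0.37 -0.05  0.6   2.22 -0.62  0.85  1.53] 
C up [ 0.411 -0.3    0.249] [ 0.37 -0.2   0.51  2.04 -0.42  1.06  1.21] 
C over [ 0.469 -0.097  0.263] [ 0.3  -0.32 -0.05  2.07 -0.18  1.04  0.4 ] 
C t20 [ 0.465 -0.097  0.262] [ 0.3  -0.17 -0.11  1.92 -0.08  1.23  0.29] 
C t35 [ 0.478 -0.096  0.255] [ 0.27  0.07 -0.17  1.71  0.03  1.45  0.17] 
C t50 [ 0.506 -0.094  0.277] [ 0.2   0.32 -0.19  1.42  0.11  1.75  0.09] 
C t58 [ 0.532 -0.092  0.285] [ 0.16  0.48 -0.19  1.24  0.14  1.91  0.06] 
C upempty [ 0.524 -0.092  0.362] [ 0.29 -0.07 -0.15  1.63 -0.06  1.41  0.23] 
C deckhi [0.506 0.28  0.369] [-0.06  0.02 -0.66  1.55  0.19  1.38 -0.78] 
C deck [0.506 0.28  0.169] [-0.09  0.13 -0.67  1.87  0.3   1.   -0.94] 
D grip [ 0.02  0.17  0.8   2.17 -0.88  0.76  1.59]
D lift [ 0.5   -0.285  0.119] [-0.03  0.08  0.82  2.13 -0.72  0.79  1.42] 
D drawn [ 0.401 -0.301  0.119] [ 0.05 -0.07  0.9   2.22 -0.59  0.84  1.5 ] 
D up [ 0.411 -0.3    0.249] [ 0.09 -0.25  0.73  2.04 -0.33  1.03  1.13] 
D over [ 0.469 -0.097  0.263] [ 0.08 -0.32  0.12  2.07 -0.1   1.03  0.32] 
D t20 [ 0.465 -0.097  0.262] [ 0.08 -0.17  0.08  1.92 -0.04  1.23  0.25] 
D t35 [ 0.478 -0.096  0.255] [0.06 0.07 0.05 1.71 0.02 1.45 0.18] 
D t50 [ 0.506 -0.094  0.277] [0.03 0.32 0.04 1.42 0.05 1.74 0.15] 
D t58 [ 0.532 -0.092  0.285] [0.02 0.48 0.04 1.24 0.07 1.91 0.14] 
D upempty [ 0.524 -0.092  0.362] [ 0.07 -0.07  0.06  1.63 -0.04  1.41  0.21] 
D deckhi [0.506 0.28  0.369] [-0.28  0.02 -0.43  1.55  0.18  1.38 -0.78] 
D deck [0.506 0.28  0.169] [-0.3   0.11 -0.44  1.87  0.26  0.99 -0.9 ] 
t 3.95 tcp [ 0.4198 -0.2724  0.3337] -> [0.485 0.28  0.36 ] |d|mm 556.8 deg 39.1
   1 [2.79, -22.1, 0.2, 1.31, -4.95, -5.91]
```

```bash
python3 - <<'E'
from ik import *
a=cyl(.6,-33,.36,0);b=cyl(.8,-33,.36,20);c=cyl(.6,-33,.3,20,9.45)
plan(*a);
p,Rr,_=st()
plan(*b);plan(*c)
E
```

```text
t 3.95 tcp [ 0.4198 -0.2724  0.3337] -> [ 0.5032 -0.3268  0.36  ] |d|mm 103.0 deg 41.4
   1 [3.47, 2.17, 0.47, -1.48, -4.92, 6.48]
t 3.95 tcp [ 0.4198 -0.2724  0.3337] -> [ 0.6709 -0.4357  0.36  ] |d|mm 300.7 deg 33.4
   1 [9.53, 6.53, 3.34, -2.56, -1.03, 6.08]
t 3.95 tcp [ 0.4198 -0.2724  0.3337] -> [ 0.5032 -0.3268  0.3   ] |d|mm 105.1 deg 10.9
   1 [2.44, 2.18, 2.64, 0.71, -1.07, -1.75]
```

>>> carry_out([
  [[108, 3.5, 2.2, 0.5, -1.5, -4.9, 6.5], [108, 3.5, 2.2, 0.5, -1.5, -4.9, 6.5], [108, 3.5, 2.2, 0.5, -1.5, -4.9, 6.5], [108, 3.5, 2.2, 0.5, -1.5, -4.9, 6.5], [108, 9.5, 6.5, 3.3, -2.5, -1.0, 6.1], [108, 9.5, 6.5, 3.3, -2.5, -1.0, 6.1], [108, 9.5, 6.5, 3.3, -2.5, -1.0, 6.1], [108, 9.5, 6.5, 3.3, -2.5, -1.0, 6.1], [108, 2.4, 2.2, 2.6, 0.7, -1.1, -1.7], [108, 2.4, 2.2, 2.6, 0.7, -1.1, -1.7], [108, 2.4, 2.2, 2.6, 0.7, -1.1, -1.7], [108, 2.4, 2.2, 2.6, 0.7, -1.1, -1.7]],
])

```text
time: 5.45
ee_pos: [0.4985, -0.3252, 0.2993]
eef_rot: [0.982, 0.081, 0.172, -0.017]
ft_force: [0.7, 0.5, -0.0]
width: 0.0499
```

```bash
python3 - <<'E'
from ik import *
js();grip=tcp_for_tray([.6036,-.2677,.025],9.45,0);plan(grip[0]-.1*grip[1].apply([0,0,1]),grip[1])
E
```

```text
[-0.203  0.047  0.897  1.699 -0.324  1.2    0.94 ]
t 5.45 tcp [ 0.4985 -0.3252  0.2993] -> [ 0.4502 -0.2932  0.1601] |d|mm 150.7 deg 10.1
   1 [-3.49, -1.55, 4.66, -0.06, 2.01, -0.01]
```

>>> carry_out([
  [[108, -3.5, -1.55, 4.65, 0, 2.0, 0], [108, -3.5, -1.55, 4.65, 0, 2.0, 0], [108, -3.5, -1.55, 4.65, 0, 2.0, 0], [108, -3.5, -1.55, 4.65, 0, 2.0, 0], [108, -3.5, -1.55, 4.65, 0, 2.0, 0]],
])

```text
time: 6.08
ee_pos: [0.451, -0.2939, 0.1619]
eef_rot: [0.963, 0.08, 0.258, -0.023]
ft_force: [1.8, 1.0, 0.2]
width: 0.0501
```

```bash
python3 - <<'E'
from ik import *
js();grip=tcp_for_tray([.6036,-.2677,.025],9.45,0);plan(*grip,n=2)
E
```

```text
[-0.216 -0.088  0.96   2.127 -0.485  0.797  1.215]
t 6.075 tcp [ 0.451  -0.2939  0.1619] -> [ 0.4995 -0.285   0.0735] |d|mm 101.2 deg 0.2
   1 [-0.03, -0.01, 2.02, -0.02, -0.0, -0.0]
   2 [-0.06, -0.02, 4.05, -0.05, -0.01, -0.01]
```

>>> carry_out([
  [[108, 0, 0, 1.3, 0, 0, 0], [108, 0, 0, 2.6, 0, 0, 0], [108, -0.05, 0, 3.4, 0, 0, 0], [108, -0.05, 0, 4.05, 0, 0, 0], [108, -0.05, 0, 4.05, 0, 0, 0]],
])

```text
time: 6.7
ee_pos: [0.501, -0.2854, 0.0737]
eef_rot: [0.963, 0.081, 0.258, -0.023]
ft_force: [-0.5, 0.7, -0.4]
width: 0.0502
```

```bash
python3 - <<'E'
from ik import *
js();grip=tcp_for_tray([.6036,-.2677,.025],9.45,0);plan(*grip)
a=r.camera("scene");b=r.camera("top")
q=lambda a,x0,x1,y0,y1,k:cv2.resize(a[y0:y1,x0:x1],None,fx=k,fy=k,interpolation=cv2.INTER_CUBIC)
cv2.imwrite("pics/s2.png",np.vstack([q(a,150,310,190,310,4)])); cv2.imwrite("pics/t2.png",q(b,370,490,150,270,4))
E
```

```text
[-0.182  0.265  0.94   2.137 -0.996  0.747  1.601]
t 6.7 tcp [ 0.501  -0.2854  0.0737] -> [ 0.4995 -0.285   0.0735] |d|mm 1.5 deg 0.3
   1 [-0.05, -0.02, -0.02, -0.05, 0.01, 0.02]
```

View pics/s2.png

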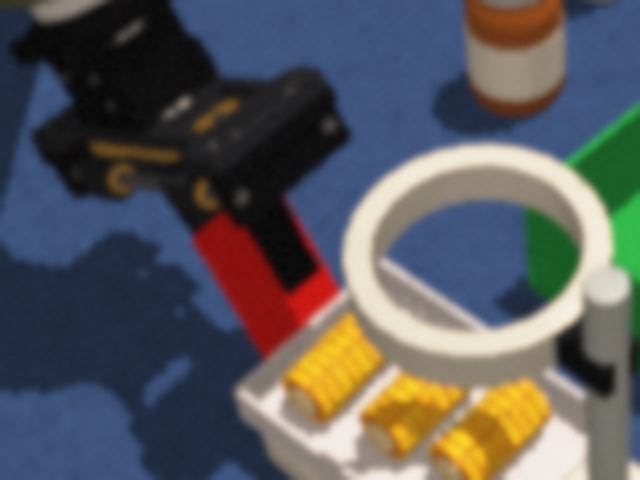

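View pics/t2.png

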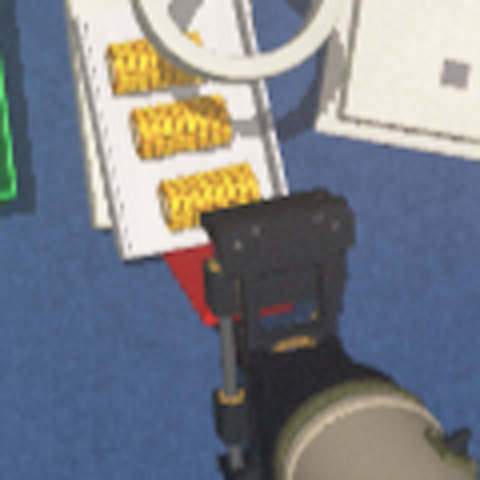

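>>> carry_out([
  [[255, 0, 0, 0, 0, 0, 0], [255, 0, 0, 0, 0, 0, 0], [255, 0, 0, 0, 0, 0, 0], [255, 0, 0, 0, 0, 0, 0], [255, 0, 0, 0, 0, 0, 0], [255, 0, 0, 0, 0, 0, 0]],
], grip_force=60)

```text
time: 7.55
ee_pos: [0.5001, -0.2858, 0.0742]
eef_rot: [0.963, 0.08, 0.258, -0.023]
ft_force: [-0.5, 0.5, -3.8]
width: 0.0077
```

```bash
python3 - <<'E'
from ik import *
js();s=st();print(s[0],s[2]["width"],s[2]["ft_force"],s[2]["torque"])
ux=np.array([np.cos(.165),np.sin(.165),0])
plan(s[0]+[0,0,.045],s[1]);plan(s[0]+[0,0,.045]-.1*ux,s[1])
E
```

```text
[-0.182  0.263  0.943  2.138 -0.995  0.747  1.6  ]
[ 0.50006383 -0.28576768  0.0741798 ] 0.007696069064859356 [-0.45166293  0.54312185 -3.84362323] [-0.26440148  1.29143488  0.05162062]
t 7.55 tcp [ 0.5001 -0.2858  0.0742] -> [ 0.5001 -0.2858  0.1192] |d|mm 45.0 deg 0.0
   1 [0.9, -0.01, -1.56, 0.0, 0.0, 0.0]
t 7.55 tcp [ 0.5001 -0.2858  0.0742] -> [ 0.4014 -0.3022  0.1192] |d|mm 109.7 deg 0.0
   1 [-2.56, -0.01, -3.56, 0.0, 0.0, 0.0]
```

>>> carry_out([
  [[255, 0.15, 0, -0.25, 0, 0, 0], [255, 0.45, 0, -0.8, 0, 0, 0], [255, 0.75, 0, -1.3, 0, 0, 0], [255, 0.9, 0, -1.55, 0, 0, 0], [255, 0.6, 0, -1.75, 0, 0, 0], [255, 0.2, 0, -2.0, 0, 0, 0], [255, -0.3, 0, -2.25, 0, 0, 0], [255, -0.8, 0, -2.55, 0, 0, 0], [255, -1.35, 0, -2.85, 0, 0, 0], [255, -1.9, 0, -3.15, 0, 0, 0], [255, -2.3, 0, -3.4, 0, 0, 0], [255, -2.55, 0, -3.55, 0, 0, 0]],
])

```text
time: 9.05
ee_pos: [0.4007, -0.3026, 0.1189]
eef_rot: [0.963, 0.08, 0.258, -0.023]
ft_force: [0.3, -0.3, -3.0]
width: 0.0077
```

```bash
python3 - <<'E'
from ik import *
js();s=st();print(s[0],s[2]["width"],s[2]["ft_force"],s[2]["torque"])
a=r.camera("scene");b=r.camera("top")
q=lambda a,x0,x1,y0,y1,k:cv2.resize(a[y0:y1,x0:x1],None,fx=k,fy=k,interpolation=cv2.INTER_CUBIC)
cv2.imwrite("pics/s3.png",np.vstack([q(a,120,320,160,310,4)])); cv2.imwrite("pics/t3.png",q(b,370,490,150,270,4))
E
```

```text
[-0.231 -0.101  1.083  2.226 -0.533  0.755  1.382]
[ 0.40071961 -0.30261337  0.11892453] 0.007723971226946002 [ 0.27048558 -0.26331195 -2.95392523] [-0.27729797  1.2612029  -0.01588517]
```

View pics/s3.png

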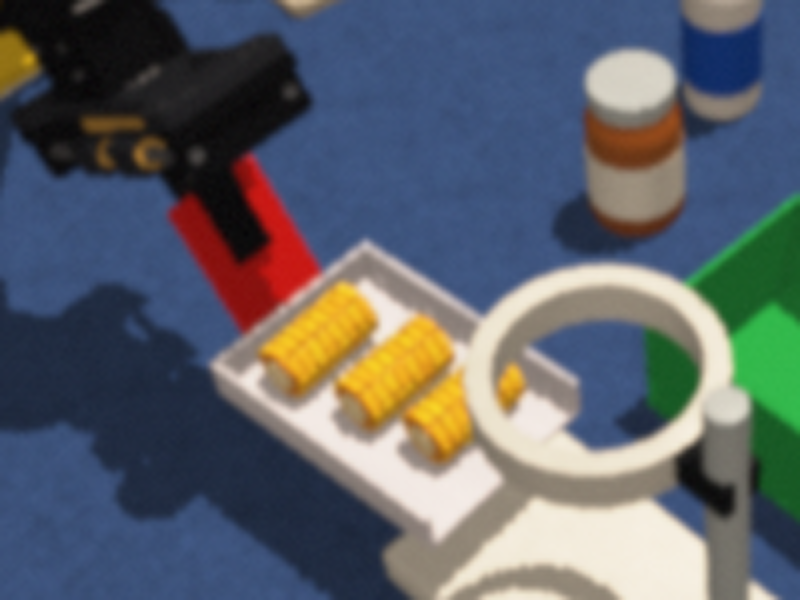

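View pics/t3.png

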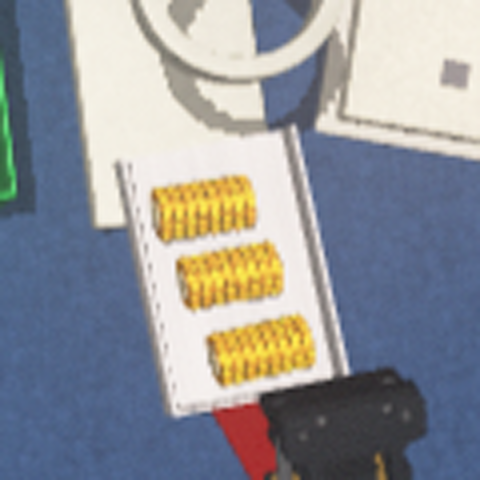

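```bash
python3 - <<'E'
from fit import *
from m import *
L=lambda a,b:np.array([370+a/4,150+b/4]);S=lambda a,b:np.array([120+a/4,160+b/4])
obs=[("top",[.08,.055,.025],L(118,160)),("top",[.08,-.055,.025],L(297,127)),("top",[-.08,.055,.025],L(172,415)),("top",[-.08,-.055,.025],L(350,374)),
("scene",[-.08,-.055,.025],S(215,365)),("scene",[-.08,.055,.025],S(367,240)),("scene",[.08,-.055,0],S(437,540)),("scene",[.08,.055,.025],S(578,378))]
f=lambda q:np.concatenate([proj(n,R.from_euler('ZYX',q[3:]).apply(p)+q[:3])[0]-u for n,p,u in obs])
s=least_squares(f,[.5,-.28,.07,.16,0,0]);print(s.x.round(4),np.degrees(s.x[3:]).round(2));print(s.fun.reshape(-1,2).round(1).tolist())
p,Rw,_=st();Rt=Rw*tool(0,30).inv();print("pred",p-Rw.apply([0,0,.019])-Rt.apply([-.115,0,.065]),Rt.as_euler('ZYX',degrees=True))
E
```

```text
[ 0.5057 -0.2826  0.0726  0.1701 -0.0299 -0.0068] [ 9.75 -1.71 -0.39]
[[-0.5, -1.0], [-1.2, -1.5], [-0.4, -0.0], [-0.5, 1.3], [-1.1, -0.4], [-0.5, 0.6], [-0.7, 1.1], [-0.0, -1.1]]
pred [ 0.50512543 -0.28506891  0.07062678] [ 9.50997262 -0.04718624  0.21755628]
```

```bash
cat >> ik.py <<'E'
T=tcp_for_tray
bx=np.array([np.cos(.075),np.sin(.075),0]);bc=np.array([.6266,-.0848,0])
def bin(th,off,z,yaw=4.3): return T(bc+off*bx+[0,0,z],yaw,th)
def dk(h,dx=0): 
    Rd=R.from_euler('ZY',np.radians([-2.93,15])); return T(np.array([.5955,.2759,.095])+Rd.apply([dx,0,h]),-2.93,15)
def sim(path):
    q=st()[2]["joint_positions"]
    for n,t in path: q=go(q,*t); print(n,t[0].round(3),q.round(2), "BAD" if ((q<lo)|(q>hi)).any() else "")
E
python3 - <<'E'
from ik import *
up=T([.515,-.283,.26],9.45,2)
sim([("up",up),("over",bin(5,-.05,.26)),("low",bin(10,-.06,.19)),("t20",bin(20,-.08,.165)),("t35",bin(35,-.09,.15)),("t50",bin(50,-.09,.165)),("t58",bin(58,-.08,.17))])
plan(*up);plan(*bin(5,-.05,.26))
for th,off,z in((5,-.05,.26),(10,-.06,.19),(20,-.08,.165),(35,-.09,.15),(50,-.09,.165),(58,-.08,.17)):
    t=np.radians(th); print(th,"lip",off+.08*np.cos(t),z-.08*np.sin(t),"rear",off-.08*np.cos(t),z+.08*np.sin(t))
E
```

```text
up [ 0.413 -0.3    0.312] [-0.08 -0.31  0.79  1.92 -0.18  1.15  0.93] 
over [ 0.476 -0.096  0.318] [-0.06 -0.37  0.22  2.   -0.05  1.08  0.26] 
low [ 0.472 -0.096  0.256] [-0.06 -0.29  0.22  2.05 -0.04  1.05  0.26] 
t20 [ 0.465 -0.097  0.247] [-0.06 -0.16  0.21  1.94 -0.01  1.19  0.22] 
t35 [ 0.478 -0.096  0.25 ] [-0.07  0.07  0.19  1.71  0.01  1.44  0.19] 
t50 [ 0.506 -0.094  0.277] [-0.08  0.32  0.18  1.42  0.02  1.74  0.18] 
t58 [ 0.532 -0.092  0.285] [-0.08  0.48  0.18  1.24  0.02  1.91  0.18] 
t 9.15 tcp [ 0.4011 -0.3027  0.1191] -> [ 0.4127 -0.3     0.3122] |d|mm 193.5 deg 2.1
   1 [4.28, -0.06, -6.45, -0.04, -0.41, -0.01]
t 9.15 tcp [ 0.4011 -0.3027  0.1191] -> [ 0.4762 -0.0961  0.3176] |d|mm 296.1 deg 7.2
   1 [7.71, -7.68, -4.68, -0.52, -1.01, 0.9]
5 lip 0.029695575847339645 0.25302754058018734 rear -0.12969557584733965 0.2669724594198127
10 lip 0.018784620240976643 0.17610814578664558 rear -0.13878462024097665 0.20389185421335443
20 lip -0.00482459033712733 0.1376383885339465 rear -0.1551754096628727 0.19236161146605352
35 lip -0.02446783645688065 0.10411388509191631 rear -0.15553216354311933 0.19588611490808366
50 lip -0.038576991225076844 0.10371644455048176 rear -0.14142300877492314 0.22628355544951825
58 lip -0.03760645886134361 0.10215615230748594 rear -0.12239354113865639 0.2378438476925141
```

>>> carry_out([
  [[255, 0.2, 0, -0.3, 0, 0, 0], [255, 0.7, 0, -1.0, 0, -0.05, 0], [255, 1.3, 0, -1.9, 0, -0.1, 0], [255, 1.9, 0, -2.8, 0, -0.15, 0], [255, 2.5, 0, -3.7, 0, -0.2, 0], [255, 3.1, 0, -4.6, 0, -0.25, 0], [255, 3.6, 0, -5.4, 0, -0.3, 0], [255, 4.0, 0, -6.0, 0, -0.35, 0], [255, 4.2, -0.05, -6.35, 0, -0.4, 0], [255, 4.3, -0.05, -6.45, 0, -0.4, 0]],
])

```text
time: 10.4
ee_pos: [0.4132, -0.3, 0.3125]
eef_rot: [0.967, 0.08, 0.241, -0.022]
ft_force: [-0.1, -0.3, -4.5]
width: 0.0078
```

```bash
python3 - <<'E'
from ik import *
js();plan(*bin(5,-.05,.26))
E
```

```text
[-0.072 -0.31   0.729  1.926 -0.17   1.122  0.882]
t 10.4 tcp [ 0.4132 -0.3     0.3125] -> [ 0.4762 -0.0961  0.3176] |d|mm 213.4 deg 6.0
   1 [3.47, -7.63, 1.65, -0.51, -0.6, 0.92]
```

>>> carry_out([
  [[255, 0.1, -0.25, 0.05, 0, 0, 0], [255, 0.35, -0.75, 0.15, -0.05, -0.05, 0.1], [255, 0.7, -1.5, 0.3, -0.1, -0.1, 0.2], [255, 1.05, -2.3, 0.5, -0.15, -0.2, 0.3], [255, 1.4, -3.05, 0.65, -0.2, -0.25, 0.35], [255, 1.75, -3.8, 0.8, -0.25, -0.3, 0.45], [255, 2.1, -4.6, 1.0, -0.3, -0.35, 0.55], [255, 2.45, -5.35, 1.15, -0.35, -0.4, 0.65], [255, 2.8, -6.1, 1.3, -0.4, -0.5, 0.75], [255, 3.1, -6.85, 1.5, -0.45, -0.55, 0.85], [255, 3.35, -7.4, 1.6, -0.5, -0.6, 0.9], [255, 3.45, -7.65, 1.65, -0.5, -0.6, 0.9]],
])

```text
time: 11.9
ee_pos: [0.4755, -0.0943, 0.3164]
eef_rot: [0.976, 0.038, 0.216, -0.008]
ft_force: [0.4, -0.5, -3.9]
width: 0.0073
```

```bash
python3 - <<'E'
from ik import *
js()
for a in((10,-.06,.19),(20,-.08,.165)): plan(*bin(*a))
a=r.camera("scene");b=r.camera("top")
q=lambda a,x0,x1,y0,y1,k:cv2.resize(a[y0:y1,x0:x1],None,fx=k,fy=k,interpolation=cv2.INTER_CUBIC)
cv2.imwrite("pics/s4.png",np.vstack([q(a,200,400,150,300,4)])); cv2.imwrite("pics/t4.png",q(b,270,420,120,260,4))
E
```

```text
[-0.067 -0.358  0.187  2.008 -0.022  1.059  0.207]
t 11.9 tcp [ 0.4755 -0.0943  0.3164] -> [ 0.4716 -0.0965  0.2561] |d|mm 60.4 deg 4.9
   1 [-1.16, 0.08, 2.12, -0.01, -0.99, 0.03]
t 11.9 tcp [ 0.4755 -0.0943  0.3164] -> [ 0.4645 -0.097   0.2467] |d|mm 70.6 deg 14.9
   1 [-1.58, 0.07, 2.34, -0.01, -2.99, 0.03]
```

View pics/s4.png

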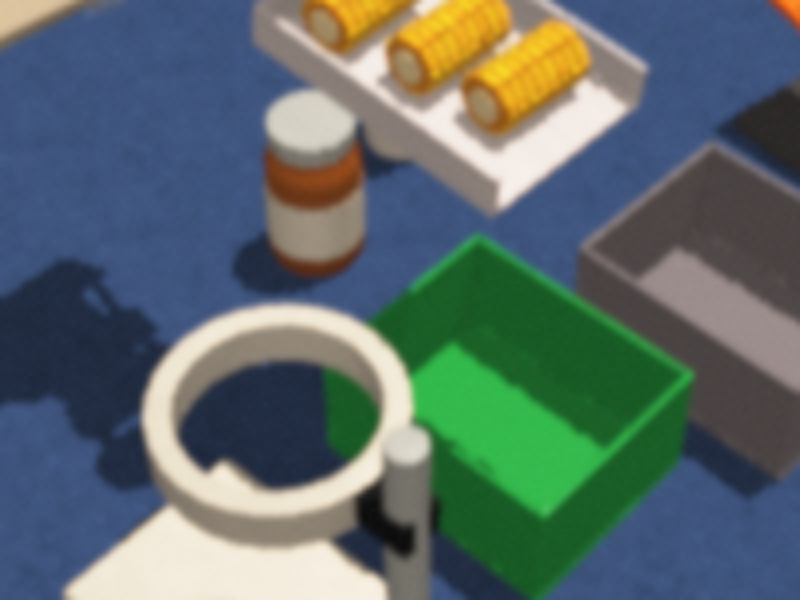

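View pics/t4.png

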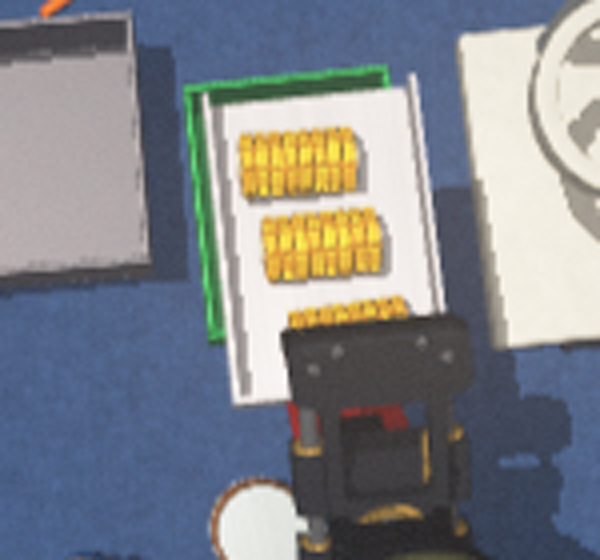

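>>> carry_out([
  [[255, -0.1, 0, 0.2, 0, -0.1, 0], [255, -0.4, 0, 0.7, 0, -0.4, 0], [255, -0.8, 0.05, 1.3, 0, -0.8, 0], [255, -1.1, 0.1, 1.9, 0, -1.2, 0], [255, -1.25, 0.1, 2.15, 0, -1.6, 0], [255, -1.35, 0.1, 2.25, 0, -2.0, 0], [255, -1.45, 0.1, 2.3, 0, -2.4, 0], [255, -1.55, 0.1, 2.35, 0, -2.8, 0], [255, -1.6, 0.1, 2.35, 0, -3.0, 0]],
])

```text
time: 13.12
ee_pos: [0.4645, -0.0982, 0.2466]
eef_rot: [0.996, 0.039, 0.086, -0.003]
ft_force: [0.0, -0.5, -3.5]
width: 0.0075
```

```bash
python3 - <<'E'
from ik import *
js()
for a in((27,-.086,.155),(35,-.09,.147),(42,-.093,.153),(50,-.09,.16)): plan(*bin(*a))
b=r.camera("top")
q=lambda a,x0,x1,y0,y1,k:cv2.resize(a[y0:y1,x0:x1],None,fx=k,fy=k,interpolation=cv2.INTER_CUBIC)
cv2.imwrite("pics/t5.png",q(b,270,420,120,260,4))
E
```

```text
[-0.078 -0.157  0.196  1.946 -0.003  1.181  0.197]
t 13.125 tcp [ 0.4645 -0.0982  0.2466] -> [ 0.4691 -0.0966  0.2462] |d|mm 4.9 deg 6.9
   1 [0.18, -0.05, 0.05, -0.0, -1.38, 0.03]
t 13.125 tcp [ 0.4645 -0.0982  0.2466] -> [ 0.4784 -0.0959  0.2473] |d|mm 14.2 deg 14.9
   1 [0.56, -0.05, 0.07, -0.0, -2.98, 0.03]
t 13.125 tcp [ 0.4645 -0.0982  0.2466] -> [ 0.4881 -0.0952  0.2597] |d|mm 27.1 deg 21.9
   1 [1.03, -0.05, -0.35, 0.0, -4.38, 0.03]
t 13.125 tcp [ 0.4645 -0.0982  0.2466] -> [ 0.5063 -0.0938  0.272 ] |d|mm 49.1 deg 29.9
   1 [1.83, -0.04, -0.71, 0.0, -5.98, 0.03]
```

View pics/t5.png

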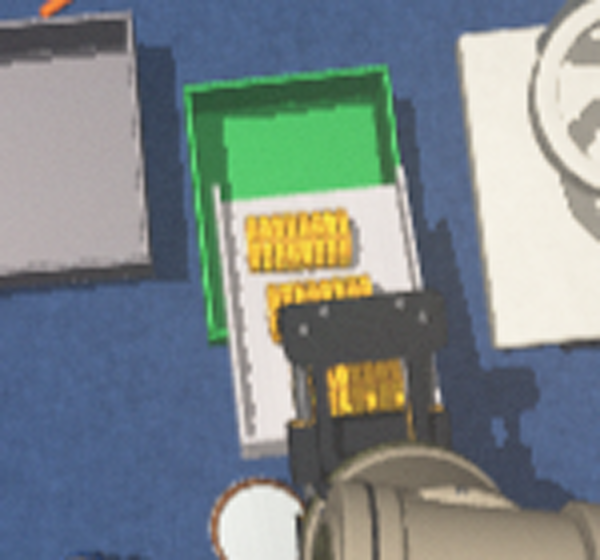

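>>> carry_out([
  [[255, 0.05, -0.1, 0, 0, -0.3, 0], [255, 0.1, -0.15, 0.05, 0, -0.6, 0], [255, 0.15, -0.2, 0.05, 0, -1.0, 0], [255, 0.2, -0.25, 0.05, 0, -1.4, 0], [255, 0.3, -0.25, 0.05, 0, -1.8, 0], [255, 0.4, -0.25, 0.05, 0, -2.2, 0], [255, 0.5, -0.25, 0.05, 0, -2.6, 0], [255, 0.55, -0.25, 0.05, 0, -3.0, 0], [255, 0.55, -0.25, 0.05, 0, -3.0, 0]],
])

```text
time: 14.3
ee_pos: [0.478, -0.0908, 0.2473]
eef_rot: [0.998, 0.039, -0.046, 0.002]
ft_force: [0.2, 0.4, -2.1]
width: 0.0077
```

```bash
python3 - <<'E'
from ik import *
js()
bc=bc+[0,.005,0]
import ik; ik.bc=bc
for a in((42,-.093,.153),(50,-.09,.16),(57,-.085,.165)): plan(*bin(*a))
b=r.camera("top");a=r.camera("scene")
q=lambda a,x0,x1,y0,y1,k:cv2.resize(a[y0:y1,x0:x1],None,fx=k,fy=k,interpolation=cv2.INTER_CUBIC)
cv2.imwrite("pics/t6.png",np.hstack([q(b,290,400,120,240,3.6),q(a,270,380,190,310,3.6)]))
E
```

```text
[-1.000e-01  7.700e-02  1.940e-01  1.718e+00  1.000e-03  1.438e+00
  1.720e-01]
t 14.3 tcp [ 0.478  -0.0908  0.2473] -> [ 0.4881 -0.0902  0.2597] |d|mm 15.9 deg 6.8
   1 [0.36, 0.01, -0.53, 0.01, -1.35, 0.04]
t 14.3 tcp [ 0.478  -0.0908  0.2473] -> [ 0.5063 -0.0888  0.272 ] |d|mm 37.6 deg 14.8
   1 [1.04, 0.01, -1.09, 0.01, -2.95, 0.04]
t 14.3 tcp [ 0.478  -0.0908  0.2473] -> [ 0.5251 -0.0874  0.2799] |d|mm 57.4 deg 21.8
   1 [1.76, 0.01, -1.47, 0.01, -4.35, 0.03]
```

View pics/t6.png

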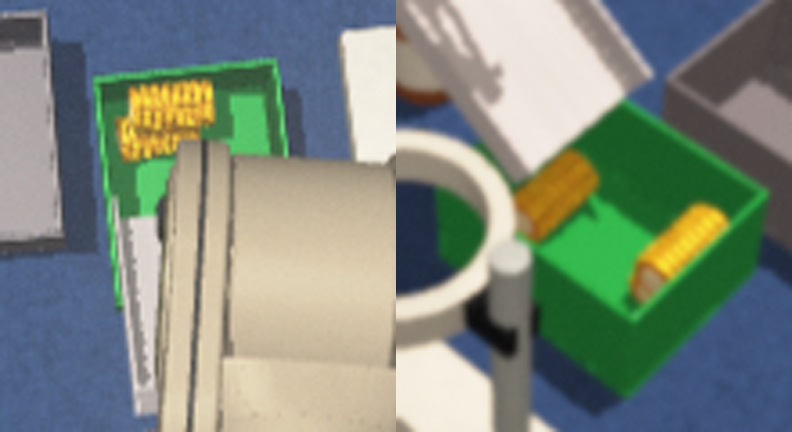

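>>> carry_out([
  [[255, 0, 0, 0, 0, 0, 0], [255, 0, 0, 0, 0, 0, 0], [255, 0, 0, 0, 0, 0, 0]],
])

```text
time: 14.78
ee_pos: [0.4776, -0.091, 0.2477]
eef_rot: [0.998, 0.039, -0.045, 0.002]
ft_force: [-0.4, 0.8, -2.2]
width: 0.0076
```

```bash
python3 - <<'E'
from ik import *
b=r.camera("top");a=r.camera("scene")
q=lambda a,x0,x1,y0,y1,k:cv2.resize(a[y0:y1,x0:x1],None,fx=k,fy=k,interpolation=cv2.INTER_CUBIC)
cv2.imwrite("pics/t7.png",np.hstack([q(b,290,400,120,240,3.6),q(a,270,380,190,310,3.6)]))
E
```

```text
(no output)
```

View pics/t7.png

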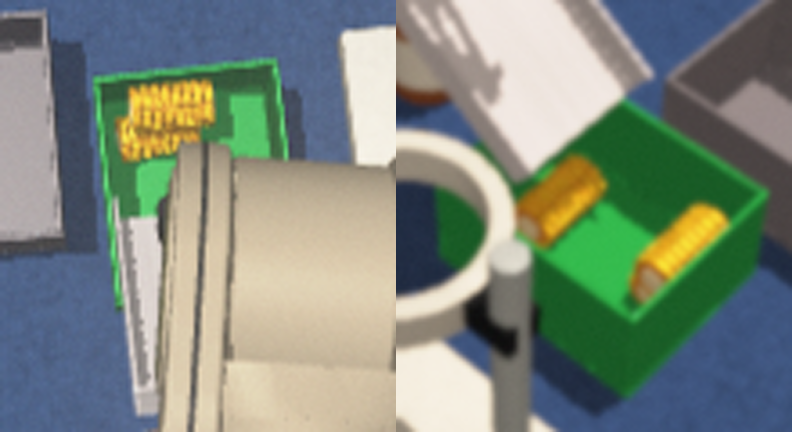

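```bash
python3 - <<'E'
from ik import *
for z in(.02,.05): print(ray("top",337.8,148.6,z),ray("top",334.4,159,z),ray("scene",348.9,259.4,z),ray("scene",315.6,245.6,z))
print(proj("top",ray("scene",315.6,245.6,.02)))
E
```

```text
[ 0.69403804 -0.07210516  0.02      ] [ 0.6664349 -0.062329   0.02     ] [ 0.66699974 -0.04773421  0.02      ] [ 0.58523874 -0.07583385  0.02      ]
[ 0.68800491 -0.07071143  0.05      ] [ 0.66113236 -0.06119402  0.05      ] [ 0.68151374 -0.0661848   0.05      ] [ 0.60282942 -0.09322705  0.05      ]
[[340.42430589 189.46798167]]
```

>>> carry_out([
  [[255, 0.15, 0, -0.25, 0, -0.5, 0], [255, 0.3, 0, -0.5, 0, -1.1, 0], [255, 0.6, 0, -0.8, 0, -1.8, 0], [255, 0.9, 0, -1.0, 0, -2.5, 0], [255, 1.05, 0, -1.1, 0, -3.0, 0], [255, 1.05, 0, -1.1, 0, -3.0, 0], [255, 1.05, 0, -1.1, 0, -3.0, 0]],
])

```text
time: 15.75
ee_pos: [0.506, -0.089, 0.2727]
eef_rot: [0.984, 0.038, -0.174, 0.007]
ft_force: [-0.3, -0.1, -2.4]
width: 0.0076
```

```bash
python3 - <<'E'
from ik import *
print(st()[2]["ft_force"])
up=bin(20,-.04,.30)
mid=(lambda p:(p,tool(0,5)))(np.array([.49,.09,.42]))
sim([("up",up),("deckhi",dk(.2)),("deck30",dk(.03)),("deck",dk(0))])
plan(*up)
E
```

```text
[-0.30793243 -0.12328583 -2.36032876]
up [ 0.504 -0.094  0.382] [-0.1  -0.11  0.22  1.63 -0.02  1.45  0.2 ] 
deckhi [0.558 0.278 0.362] [-0.45  0.1  -0.21  1.48  0.19  1.36 -0.73] 
deck30 [0.514 0.28  0.198] [-0.48  0.09 -0.23  1.82  0.22  1.04 -0.85] 
deck [0.506 0.28  0.169] [-0.48  0.1  -0.24  1.87  0.24  0.99 -0.88] 
t 15.75 tcp [ 0.506  -0.089   0.2727] -> [ 0.5044 -0.094   0.3817] |d|mm 109.1 deg 30.1
   1 [-1.57, 0.2, -4.07, 0.0, 6.02, 0.03]
```

>>> carry_out([
  [[255, -0.2, 0, -0.5, 0, 0.5, 0], [255, -0.5, 0.05, -1.3, 0, 1.5, 0], [255, -0.8, 0.1, -2.1, 0, 2.7, 0], [255, -1.1, 0.15, -2.9, 0, 3.9, 0], [255, -1.4, 0.2, -3.6, 0, 5.1, 0], [255, -1.55, 0.2, -4.05, 0, 6.0, 0], [255, -1.55, 0.2, -4.05, 0, 6.0, 0]],
])

```text
time: 16.62
ee_pos: [0.5036, -0.0947, 0.3829]
eef_rot: [0.995, 0.038, 0.088, -0.003]
ft_force: [0.5, 0.3, -2.3]
width: 0.0081
```

```bash
python3 - <<'E'
from ik import *
js();plan(*dk(.16))
b=r.camera("top");a=r.camera("scene")
q=lambda a,x0,x1,y0,y1,k:cv2.resize(a[y0:y1,x0:x1],None,fx=k,fy=k,interpolation=cv2.INTER_CUBIC)
cv2.imwrite("pics/t8.png",np.hstack([q(b,290,400,120,240,3.6),q(a,270,380,160,280,3.6)]))
E
```

```text
[-0.096 -0.1    0.198  1.618 -0.012  1.448  0.179]
t 16.625 tcp [ 0.5036 -0.0947  0.3829] -> [0.5476 0.2783 0.3237] |d|mm 380.2 deg 8.8
   1 [2.43, -14.74, 2.84, -0.32, 0.97, 1.43]
```

View pics/t8.png

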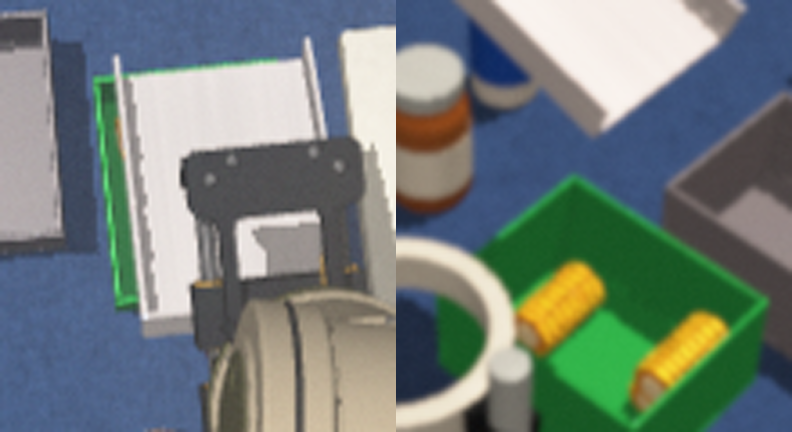

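>>> carry_out([
  [[255, 0.1, -0.5, 0, 0, 0, 0], [255, 0.3, -1.8, 0.1, -0.05, 0.1, 0.15], [255, 0.55, -3.3, 0.3, -0.1, 0.2, 0.3], [255, 0.8, -4.9, 0.6, -0.1, 0.3, 0.5], [255, 1.1, -6.5, 0.9, -0.15, 0.4, 0.65], [255, 1.35, -8.1, 1.3, -0.2, 0.5, 0.8], [255, 1.6, -9.7, 1.7, -0.2, 0.65, 0.95], [255, 1.9, -11.3, 2.1, -0.25, 0.75, 1.1], [255, 2.15, -12.9, 2.45, -0.3, 0.85, 1.25], [255, 2.35, -14.1, 2.7, -0.3, 0.95, 1.4], [255, 2.45, -14.75, 2.85, -0.3, 0.95, 1.45], [255, 2.45, -14.75, 2.85, -0.3, 0.95, 1.45]],
])

```text
time: 18.23
ee_pos: [0.5474, 0.2804, 0.3198]
eef_rot: [0.992, -0.025, 0.126, 0.003]
ft_force: [0.2, -0.5, -2.4]
width: 0.0078
```

```bash
python3 - <<'E'
from ik import *
js();plan(*dk(.16));plan(*dk(.03));plan(*dk(0))
b=r.camera("top");a=r.camera("scene")
q=lambda a,x0,x1,y0,y1,k:cv2.resize(a[y0:y1,x0:x1],None,fx=k,fy=k,interpolation=cv2.INTER_CUBIC)
cv2.imwrite("pics/t9.png",q(b,140,260,110,250,4));cv2.imwrite("pics/s9.png",q(a,330,480,60,200,4))
cv2.imwrite("pics/g9.png",q(b,290,390,120,220,4))
E
```

```text
[-0.447  0.124 -0.212  1.536  0.196  1.295 -0.74 ]
t 18.225 tcp [0.5474 0.2804 0.3198] -> [0.5476 0.2783 0.3237] |d|mm 4.4 deg 0.6
   1 [0.05, 0.08, -0.15, -0.01, 0.11, 0.02]
t 18.225 tcp [0.5474 0.2804 0.3198] -> [0.514  0.2801 0.1982] |d|mm 126.1 deg 0.6
   1 [-2.5, 0.08, 4.38, -0.01, 0.11, 0.02]
t 18.225 tcp [0.5474 0.2804 0.3198] -> [0.5063 0.2805 0.1692] |d|mm 156.1 deg 0.6
   1 [-3.09, 0.08, 5.42, -0.01, 0.11, 0.02]
```

View pics/t9.png

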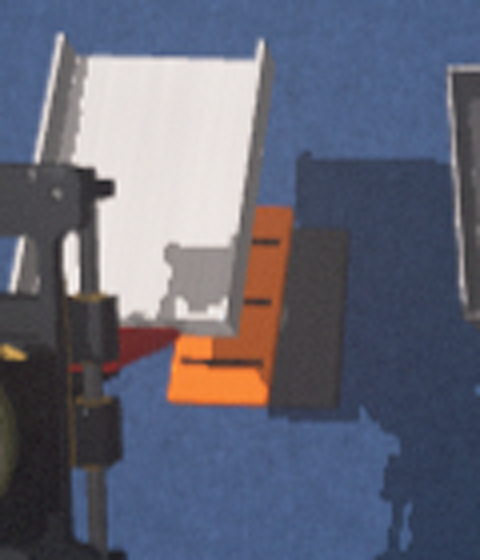

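View pics/s9.png

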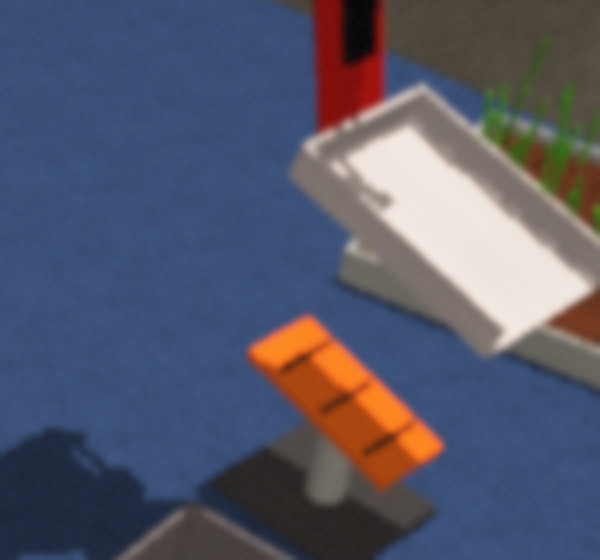

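View pics/g9.png

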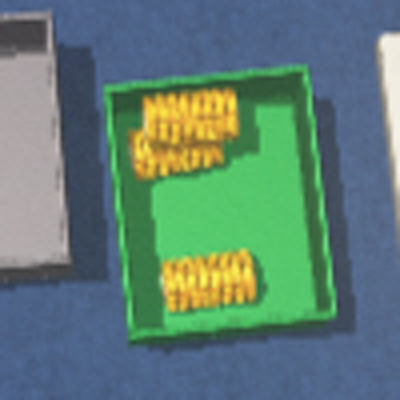

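```bash
python3 - <<'E'
from fit import *
from m import *
Rd=R.from_euler('ZY',np.radians([-2.93,15]));c=np.array([.5955,.2759,.095])
pts=np.array([[-.065,-.03,0],[-.065,.03,0],[.065,.03,0],[.065,-.03,0]])
print("deck scene pred",((proj("scene",Rd.apply(pts)+c)-[330,60])*4).round(0).tolist())
p,Rw,_=st();Rt=Rw*tool(0,30).inv();t0=p-Rw.apply([0,0,.019])-Rt.apply([-.115,0,.065])
print("tray pred",t0,Rt.as_euler('ZYX',degrees=True))
k=np.array([[-.08,-.055,.025],[-.08,.055,.025],[.08,.055,.025],[.08,-.055,.025],[.08,-.055,0],[.08,.055,.003],[-.08,-.055,0]])
print("scene",((proj("scene",Rt.apply(k)+t0)-[330,60])*4).round(0).tolist())
print("top",((proj("top",Rt.apply(k)+t0)-[140,110])*4).round(0).tolist())
E
```

```text
deck scene pred [[242.0, 350.0], [302.0, 316.0], [440.0, 446.0], [381.0, 485.0]]
tray pred [0.63684718 0.27348263 0.24609417] [-3.01536317 15.43846753  0.03245177]
scene [[299.0, 147.0], [419.0, 86.0], [617.0, 258.0], [502.0, 332.0], [481.0, 361.0], [598.0, 284.0], [284.0, 178.0]]
top [[230.0, 318.0], [8.0, 312.0], [60.0, 32.0], [268.0, 38.0], [279.0, 61.0], [74.0, 53.0], [242.0, 336.0]]
```

>>> carry_out([
  [[255, -0.1, 0.05, 0.2, 0, 0.1, 0], [255, -0.5, 0.1, 0.9, 0, 0.1, 0], [255, -1.0, 0.1, 1.8, 0, 0.1, 0], [255, -1.5, 0.1, 2.7, 0, 0.1, 0], [255, -2.0, 0.1, 3.5, 0, 0.1, 0], [255, -2.4, 0.1, 4.15, 0, 0.1, 0], [255, -2.6, 0.1, 4.55, 0, 0.1, 0], [255, -2.65, 0.1, 4.65, 0, 0.1, 0], [255, -2.65, 0.1, 4.65, 0, 0.1, 0]],
])

```text
time: 19.45
ee_pos: [0.5137, 0.2776, 0.1924]
eef_rot: [0.991, -0.026, 0.131, 0.003]
ft_force: [-0.4, 0.2, -2.6]
width: 0.0078
```

```bash
python3 - <<'E'
from ik import *
js();print(st()[2]["ft_force"]);plan(*dk(0));plan(*dk(-.003))
b=r.camera("top");a=r.camera("scene")
q=lambda a,x0,x1,y0,y1,k:cv2.resize(a[y0:y1,x0:x1],None,fx=k,fy=k,interpolation=cv2.INTER_CUBIC)
cv2.imwrite("pics/t10.png",q(b,140,260,130,250,4));cv2.imwrite("pics/s10.png",q(a,350,470,80,200,5))
p,Rw,_=st();Rt=Rw*tool(0,30).inv();t0=p-Rw.apply([0,0,.019])-Rt.apply([-.115,0,.065])
k=np.array([[-.08,-.055,.025],[-.08,.055,.025],[.08,.055,.025],[.08,-.055,.025],[.08,-.055,0],[.08,.055,.003],[-.08,-.055,0]])
print("scene",((proj("scene",Rt.apply(k)+t0)-[350,80])*5).round(0).tolist())
print("top",((proj("top",Rt.apply(k)+t0)-[140,130])*4).round(0).tolist())
E
```

```text
[-0.462  0.117 -0.232  1.814  0.238  1.029 -0.847]
[-0.44166223  0.15745304 -2.6132091 ]
t 19.45 tcp [0.5137 0.2776 0.1924] -> [0.5063 0.2805 0.1692] |d|mm 24.5 deg 0.2
   1 [-0.53, -0.1, 0.82, -0.01, -0.02, -0.02]
t 19.45 tcp [0.5137 0.2776 0.1924] -> [0.5055 0.2805 0.1663] |d|mm 27.5 deg 0.2
   1 [-0.59, -0.1, 0.92, -0.01, -0.02, -0.02]
scene [[180.0, 278.0], [321.0, 200.0], [541.0, 402.0], [404.0, 494.0], [384.0, 524.0], [522.0, 429.0], [165.0, 310.0]]
top [[293.0, 322.0], [100.0, 317.0], [140.0, 64.0], [323.0, 69.0], [331.0, 87.0], [151.0, 80.0], [303.0, 335.0]]
```

View pics/t10.png

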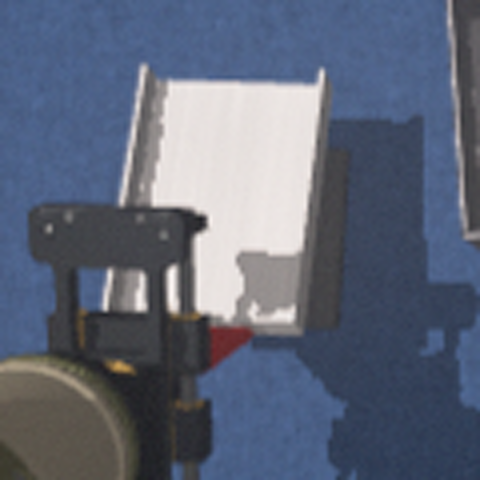

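View pics/s10.png

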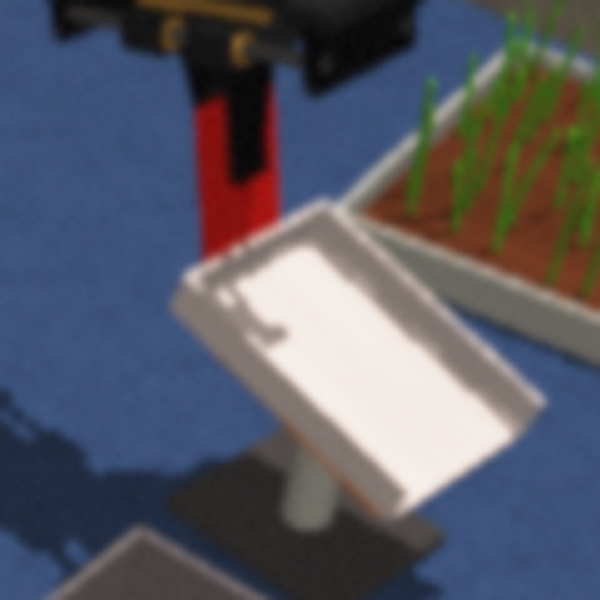

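>>> carry_out([
  [[255, -0.15, -0.05, 0.25, 0, 0, 0], [255, -0.3, -0.1, 0.5, 0, 0, 0], [255, -0.4, -0.1, 0.65, 0, 0, 0], [255, -0.45, -0.1, 0.74, 0, 0, 0], [255, -0.5, -0.1, 0.78, 0, 0, 0], [255, -0.5, -0.1, 0.78, 0, 0, 0]],
])

```text
time: 20.3
ee_pos: [0.5069, 0.2807, 0.1706]
eef_rot: [0.991, -0.026, 0.132, 0.003]
ft_force: [-0.6, -0.5, -2.4]
width: 0.0077
```

```bash
python3 - <<'E'
from ik import *
s=st()[2];print(s["ft_force"],s["torque"]);plan(*dk(0))
a=r.camera("scene")
q=lambda a,x0,x1,y0,y1,k:cv2.resize(a[y0:y1,x0:x1],None,fx=k,fy=k,interpolation=cv2.INTER_CUBIC)
cv2.imwrite("pics/s11.png",q(a,370,470,90,200,5))
E
```

```text
[-0.58869135 -0.54936861 -2.40438368] [-0.05356524  0.60577436 -0.0084857 ]
t 20.3 tcp [0.5069 0.2807 0.1706] -> [0.5063 0.2805 0.1692] |d|mm 1.5 deg 0.2
   1 [-0.04, 0.01, 0.05, -0.01, -0.03, -0.02]
```

View pics/s11.png

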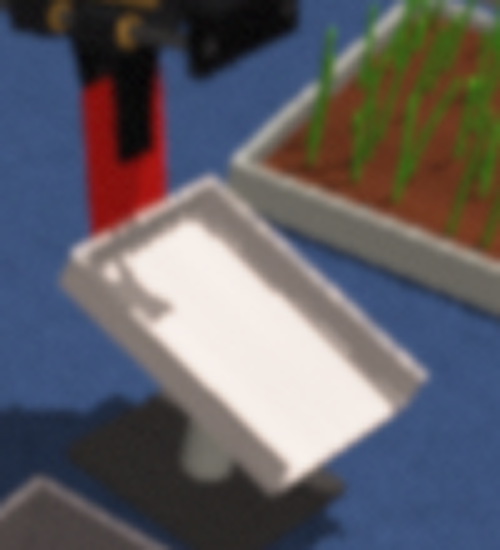

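Not yet in contact; go on in 1 mm steps.

>>> carry_out([
  [[255, -0.02, 0, 0.035, 0, 0, 0], [255, -0.04, 0, 0.07, 0, 0, 0], [255, -0.06, 0, 0.1, 0, 0, 0], [255, -0.06, 0, 0.1, 0, 0, 0]],
])

```text
time: 20.85
ee_pos: [0.507, 0.281, 0.1692]
eef_rot: [0.991, -0.027, 0.133, 0.002]
ft_force: [-2.5, -2.3, 5.6]
width: 0.0078
```

```bash
python3 - <<'E'
from ik import *
s=st()[2];print(s["ft_force"],s["torque"]);plan(*dk(0))
E
```

```text
[-2.4923056  -2.27845153  5.63015432] [-0.41165092  0.36939111 -0.20223922]
t 20.85 tcp [0.507  0.281  0.1692] -> [0.5063 0.2805 0.1692] |d|mm 0.9 deg 0.3
   1 [-0.03, 0.02, -0.01, -0.02, -0.05, -0.03]
```

>>> carry_out([
  [[230, 0, 0, 0, 0, 0, 0], [200, 0, 0, 0, 0, 0, 0], [160, 0, 0, 0, 0, 0, 0], [120, 0, 0, 0, 0, 0, 0], [108, 0, 0, 0, 0, 0, 0], [108, 0, 0, 0, 0, 0, 0]],
])

```text
time: 21.6
ee_pos: [0.507, 0.281, 0.1692]
eef_rot: [0.991, -0.026, 0.133, 0.002]
ft_force: [-0.0, -0.4, -0.1]
width: 0.0475
```

```bash
python3 - <<'E'
from ik import *
s=st()[2];print(s["ft_force"],s["width"],s["eef_rot"])
a=r.camera("scene");b=r.camera("top")
q=lambda a,x0,x1,y0,y1,k:cv2.resize(a[y0:y1,x0:x1],None,fx=k,fy=k,interpolation=cv2.INTER_CUBIC)
cv2.imwrite("pics/s12.png",np.hstack([q(a,370,470,90,200,4),q(b,140,240,130,240,4)]))
E
```

```text
[-0.03637152 -0.40472884 -0.10282508] 0.04752005056161839 [ 0.99079366 -0.02644713  0.13275227  0.00230218]
```

View pics/s12.png

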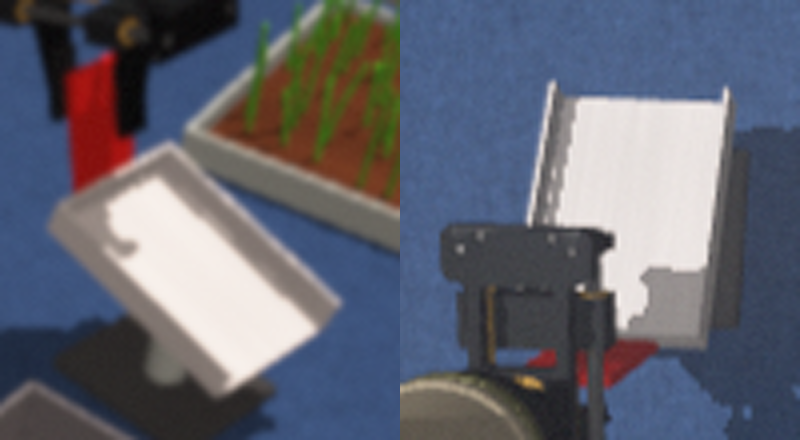

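Tray stayed put on the rest, with fingers clear of the plate. Withdraw along the tool axis 125 mm.

>>> carry_out([
  [[108, 0, 0, -0.3, 0, 0, 0], [108, 0, 0, -1.0, 0, 0, 0], [108, 0, 0, -2.0, 0, 0, 0], [108, 0, 0, -3.2, 0, 0, 0], [108, 0, 0, -4.4, 0, 0, 0], [108, 0, 0, -5.2, 0, 0, 0], [108, 0, 0, -5.2, 0, 0, 0], [108, 0, 0, -5.2, 0, 0, 0]],
])

```text
time: 22.7
ee_pos: [0.4727, 0.2823, 0.2942]
eef_rot: [0.991, -0.026, 0.133, 0.002]
ft_force: [0.6, -0.0, -0.2]
width: 0.0503
```

```bash
python3 - <<'E'
from ik import *
js();s=st()[2];print(s["ft_force"],s["ee_pos"])
a=r.camera("scene");b=r.camera("top")
q=lambda a,x0,x1,y0,y1,k:cv2.resize(a[y0:y1,x0:x1],None,fx=k,fy=k,interpolation=cv2.INTER_CUBIC)
cv2.imwrite("pics/t13f.png",b);cv2.imwrite("pics/s13.png",np.hstack([q(a,370,470,90,200,4),q(b,140,240,130,240,4)]))
E
```

```text
[-0.483 -0.011 -0.255  1.732  0.195  1.236 -0.839]
[ 0.59652452 -0.02924363 -0.23648684] [0.47267355 0.28225619 0.29422549]
```

View pics/s13.png

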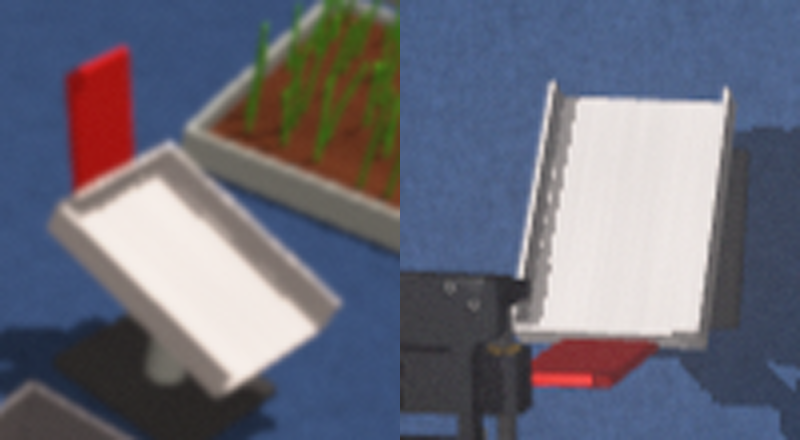

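View pics/t13f.png

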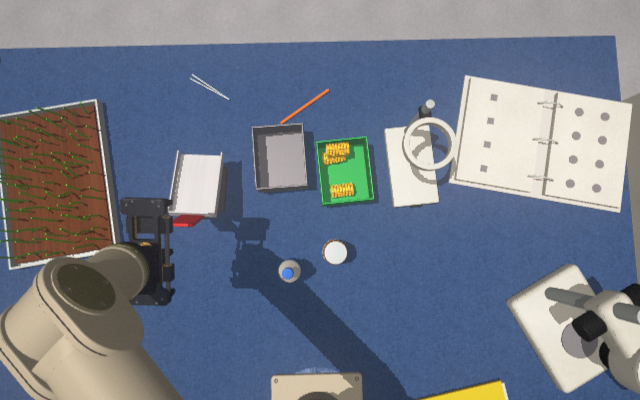

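```bash
python3 - <<'E'
from fit import *
L=lambda a,b:np.array([140+(a-400)/4,130+b/4]);S=lambda a,b:np.array([370+a/4,90+b/4])
obs=[("top",[.08,.055,.025],L(553,81)),("top",[.08,-.055,.025],L(728,88)),("top",[-.08,-.055,.025],L(704,336)),
("scene",[-.08,-.055,.025],S(60,208)),("scene",[-.08,.055,.025],S(173,143)),("scene",[.08,-.055,0],S(222,398)),("scene",[.08,.055,.025],S(341,303))]
f=lambda q:np.concatenate([proj(n,R.from_euler('ZYX',q[3:]).apply(p)+q[:3])[0]-u for n,p,u in obs])
s=least_squares(f,[.6,.27,.1,0,.26,0]);print(s.x.round(4),np.degrees(s.x[3:]).round(2));print(s.fun.reshape(-1,2).round(1).tolist())
Rd=R.from_euler('ZY',np.radians([-2.93,15]));print("in deck",Rd.inv().apply(s.x[:3]-[.5955,.2759,.095]).round(4))
E
```

```text
[ 0.5986  0.2761  0.0958 -0.0555  0.2596  0.022 ] [-3.18 14.88  1.26]
[[-1.2, -0.8], [0.1, -0.8], [-1.3, -0.8], [-1.0, -0.2], [-1.2, 0.0], [-1.5, 0.7], [0.0, 0.1]]
in deck [0.0027 0.0003 0.0015]
```

```bash
python3 - <<'E'
from bench import r
print(r.close_job())
E
```

```text
the job is handed in; nothing more can be done
None
```

I carried out the whole task and handed the job in at about 23 s of the 58 s allowed. `close_job` gives no verdict, so what follows rests on my own checks.

**What I did:**
- I pinched the tray by its red plate, lifted it 45 mm and drew it out from under the ring with all three pieces aboard.
- I carried it above ring height to the green bin, tipped it to about 35° with the lip roughly 20–25 mm above the rim, then to 50° to be sure it was empty.
- I set it on the orange rest, let go, and withdrew the gripper along the tool axis.

**Last checks:**
- **Pieces:** the top picture shows all three cob pieces in the green bin. One of the two at the far wall seems to lean on the other, and I did not measure its height in the bin.
- **Tray:** a fit to the pictures puts it about 3 mm off centre along the rest and under 1 mm across. Its yaw is within 0.3° of the rest and its slope is 14.9°. The fit also shows about 1.3° of roll, which is within the picture error, and the lip is downhill.
- **Surroundings:** bins, bottle and jar look unmoved by eye in the last top picture, though I did not refit their positions. The gripper stands clear with no contact force.

On the way to the tray the arm came near two joint limits, so I re-postured it first, which cost about 2.5 s. None of my checks failed or disagreed.

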